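# Scoop insulators from a stock tote into an order carton

## Task

With the hand scoop, take at least three porcelain insulators out of the grey tote in one load (a far corner of the tote makes a good backstop to run them into the pan) and tip them gently, from low down, into the cardboard carton. Then set the scoop down upright on the open bench and let go. Never touch the insulators with the fingers, leave none outside the tote and the carton, and do not disturb the jar and boxes behind.

Things in the scene. Friction and masses are not known exactly. Their poses are not given: they have to be found in the camera images.
- tote: Open-topped rectangular grey plastic tote, fixed to the bench: outside 302 (x) x 202 (y) x 75 mm high, upright walls and floor 6 mm thick (inside 290 x 190 mm), rolled rim 8 mm wide around the outside. Origin: centre of its underside; x runs along its length, away from the robot. The insulators start in its far (+x) half; its near half is empty.
- carton: Open-topped square cardboard carton, fixed to the bench: 178 x 178 x 80 mm high, walls and floor 4 mm thick (inside 170 x 170 mm), flaps folded down outside. Origin: centre of its underside. It stands on the left or the right of the tote, with the scoop on the other side.
- scoop: Loose flat-bottomed aluminium hand scoop, 150 to 290 g, upright on the bench: pan 120 x 120 mm, open above and at the mouth (+x, pointing roughly away from the robot). Origin: centre of the underside; z up. Rear wall (x = -60 mm) and rear half of the side walls 45 mm high; from x = 0 the sides slope down to the lip. A black post at the rear carries a black grip over the pan. Smooth, slides easily.
- carton_in (a point): Point inside the carton, 5 mm above the middle of its underside. An insulator lying in the carton has its centre within 104 mm of it.
- scoop_lip (a point): Middle of the scoop's lip, at 60, 0, 0 mm in its frame. From the lip (under 2 mm thick) a ramp rises at 9 degrees to a ridge 5.5 mm high at x = 36 mm; behind it the pan floor is 3 mm high. What lies on the ramp rolls in when the mouth is raised some 15 degrees; the load leaves when the mouth is tipped down 40 to 50 degrees.
- scoop_grip (a point): Middle of the scoop's black grip, 0, 0, 101.5 mm in the scoop's frame, above the middle of the pan. The grip is a bar 20 mm wide (y), 24 mm deep and 100 mm long that rises towards the mouth at 9 degrees. It is to be pinched across its 20 mm width.
- scoop_load (a point): Point in the middle of the scoop's pan, 0, 0, 20 mm in the scoop's frame. An insulator in the pan has its centre within 65 mm of it.
- ins0: One of six alike loose white porcelain egg insulators, a round-ended cylinder 30 mm in diameter and 44 mm long, 35 to 65 g, lying on the tote's floor; glazed and slippery (friction about 0.25), rolls easily. Origin: its centre; x along its length.
- ins1: One of six alike loose white porcelain egg insulators, a round-ended cylinder 30 mm in diameter and 44 mm long, 35 to 65 g, lying on the tote's floor; glazed and slippery (friction about 0.25), rolls easily. Origin: its centre; x along its length.
- ins2: One of six alike loose white porcelain egg insulators, a round-ended cylinder 30 mm in diameter and 44 mm long, 35 to 65 g, lying on the tote's floor; glazed and slippery (friction about 0.25), rolls easily. Origin: its centre; x along its length.
- ins3: One of six alike loose white porcelain egg insulators, a round-ended cylinder 30 mm in diameter and 44 mm long, 35 to 65 g, lying on the tote's floor; glazed and slippery (friction about 0.25), rolls easily. Origin: its centre; x along its length.
- ins4: One of six alike loose white porcelain egg insulators, a round-ended cylinder 30 mm in diameter and 44 mm long, 35 to 65 g, lying on the tote's floor; glazed and slippery (friction about 0.25), rolls easily. Origin: its centre; x along its length.
- ins5: One of six alike loose white porcelain egg insulators, a round-ended cylinder 30 mm in diameter and 44 mm long, 35 to 65 g, lying on the tote's floor; glazed and slippery (friction about 0.25), rolls easily. Origin: its centre; x along its length.
- jar: Bystander: loose clear jar with a screw cap, 84 mm diameter, 120 mm high; origin at the centre of its underside.
- stockbox: Bystander: loose striped stock box, 70 x 110 x 50 mm high; origin at the centre of its underside.
- jbox: Bystander: loose square white junction box, 70 x 70 x 48 mm high; origin at the centre of its underside.
Not all that is in view belongs to the job. Leave any orange or yellow look-alike of the ins1 alone.

How it is judged (in metres and radians):
On the way, in this order (a step that is already met when the one before it is completed fails the run):
1. at least three insulators together in the scoop, lifted clear of the tote (scoop underside more than 90 mm above the bench) ((distance between each of ins0, ins1, ins2 and scoop_load below 0.065 m or distance between each of ins0, ins1, ins3 and scoop_load below 0.065 m or distance between each of ins0, ins1, ins4 and scoop_load below 0.065 m or distance between each of ins0, ins1, ins5 and scoop_load below 0.065 m or distance between each of ins0, ins2, ins3 and scoop_load below 0.065 m or distance between each of ins0, ins2, ins4 and scoop_load below 0.065 m or distance between each of ins0, ins2, ins5 and scoop_load below 0.065 m or distance between each of ins0, ins3, ins4 and scoop_load below 0.065 m or distance between each of ins0, ins3, ins5 and scoop_load below 0.065 m or distance between each of ins0, ins4, ins5 and scoop_load below 0.065 m or distance between each of ins1, ins2, ins3 and scoop_load below 0.065 m or distance between each of ins1, ins2, ins4 and scoop_load below 0.065 m or distance between each of ins1, ins2, ins5 and scoop_load below 0.065 m or distance between each of ins1, ins3, ins4 and scoop_load below 0.065 m or distance between each of ins1, ins3, ins5 and scoop_load below 0.065 m or distance between each of ins1, ins4, ins5 and scoop_load below 0.065 m or distance between each of ins2, ins3, ins4 and scoop_load below 0.065 m or distance between each of ins2, ins3, ins5 and scoop_load below 0.065 m or distance between each of ins2, ins4, ins5 and scoop_load below 0.065 m or distance between each of ins3, ins4, ins5 and scoop_load below 0.065 m) and height (world z) of scoop above 0.09 m), for 0.3 s.
2. at least three insulators in the carton ((distance between each of ins0, ins1, ins2 and carton_in below 0.1045 m or distance between each of ins0, ins1, ins3 and carton_in below 0.1045 m or distance between each of ins0, ins1, ins4 and carton_in below 0.1045 m or distance between each of ins0, ins1, ins5 and carton_in below 0.1045 m or distance between each of ins0, ins2, ins3 and carton_in below 0.1045 m or distance between each of ins0, ins2, ins4 and carton_in below 0.1045 m or distance between each of ins0, ins2, ins5 and carton_in below 0.1045 m or distance between each of ins0, ins3, ins4 and carton_in below 0.1045 m or distance between each of ins0, ins3, ins5 and carton_in below 0.1045 m or distance between each of ins0, ins4, ins5 and carton_in below 0.1045 m or distance between each of ins1, ins2, ins3 and carton_in below 0.1045 m or distance between each of ins1, ins2, ins4 and carton_in below 0.1045 m or distance between each of ins1, ins2, ins5 and carton_in below 0.1045 m or distance between each of ins1, ins3, ins4 and carton_in below 0.1045 m or distance between each of ins1, ins3, ins5 and carton_in below 0.1045 m or distance between each of ins1, ins4, ins5 and carton_in below 0.1045 m or distance between each of ins2, ins3, ins4 and carton_in below 0.1045 m or distance between each of ins2, ins3, ins5 and carton_in below 0.1045 m or distance between each of ins2, ins4, ins5 and carton_in below 0.1045 m or distance between each of ins3, ins4, ins5 and carton_in below 0.1045 m)), for 0.2 s.
At the end, for the whole second after the job is handed in: At least three insulators lie in the carton, below its rim, and every other one in the tote or carton, all under 50 mm/s; the scoop stands released and still on its flat underside on the bench itself (within 3.5 mm of the bench, 3.4 degrees of upright) ((distance between each of ins0, ins1, ins2 and carton_in below 0.1045 m or distance between each of ins0, ins1, ins3 and carton_in below 0.1045 m or distance between each of ins0, ins1, ins4 and carton_in below 0.1045 m or distance between each of ins0, ins1, ins5 and carton_in below 0.1045 m or distance between each of ins0, ins2, ins3 and carton_in below 0.1045 m or distance between each of ins0, ins2, ins4 and carton_in below 0.1045 m or distance between each of ins0, ins2, ins5 and carton_in below 0.1045 m or distance between each of ins0, ins3, ins4 and carton_in below 0.1045 m or distance between each of ins0, ins3, ins5 and carton_in below 0.1045 m or distance between each of ins0, ins4, ins5 and carton_in below 0.1045 m or distance between each of ins1, ins2, ins3 and carton_in below 0.1045 m or distance between each of ins1, ins2, ins4 and carton_in below 0.1045 m or distance between each of ins1, ins2, ins5 and carton_in below 0.1045 m or distance between each of ins1, ins3, ins4 and carton_in below 0.1045 m or distance between each of ins1, ins3, ins5 and carton_in below 0.1045 m or distance between each of ins1, ins4, ins5 and carton_in below 0.1045 m or distance between each of ins2, ins3, ins4 and carton_in below 0.1045 m or distance between each of ins2, ins3, ins5 and carton_in below 0.1045 m or distance between each of ins2, ins4, ins5 and carton_in below 0.1045 m or distance between each of ins3, ins4, ins5 and carton_in below 0.1045 m) and ((x of ins0 in the frame of tote between -0.146 and 0.146 m and y of ins0 in the frame of tote between -0.096 and 0.096 m and height (world z) of ins0 below 0.075 m) or distance between ins0 and carton_in below 0.1045 m) and ((x of ins1 in the frame of tote between -0.146 and 0.146 m and y of ins1 in the frame of tote between -0.096 and 0.096 m and height (world z) of ins1 below 0.075 m) or distance between ins1 and carton_in below 0.1045 m) and ((x of ins2 in the frame of tote between -0.146 and 0.146 m and y of ins2 in the frame of tote between -0.096 and 0.096 m and height (world z) of ins2 below 0.075 m) or distance between ins2 and carton_in below 0.1045 m) and ((x of ins3 in the frame of tote between -0.146 and 0.146 m and y of ins3 in the frame of tote between -0.096 and 0.096 m and height (world z) of ins3 below 0.075 m) or distance between ins3 and carton_in below 0.1045 m) and ((x of ins4 in the frame of tote between -0.146 and 0.146 m and y of ins4 in the frame of tote between -0.096 and 0.096 m and height (world z) of ins4 below 0.075 m) or distance between ins4 and carton_in below 0.1045 m) and ((x of ins5 in the frame of tote between -0.146 and 0.146 m and y of ins5 in the frame of tote between -0.096 and 0.096 m and height (world z) of ins5 below 0.075 m) or distance between ins5 and carton_in below 0.1045 m) and linear speed of each of ins0, ins1, ins2, ins3, ins4, ins5 below 0.05 m/s and height (world z) of scoop below 0.0035 m and angle between scoop's own z axis and vertical below 0.06 rad and linear speed of scoop below 0.02 m/s); the robot touches nothing.
It fails at once if the fingers touch an insulator (over 0.5 N) (contact force between the fingers and ins0 above 0.5 N or contact force between the fingers and ins1 above 0.5 N or contact force between the fingers and ins2 above 0.5 N or contact force between the fingers and ins3 above 0.5 N or contact force between the fingers and ins4 above 0.5 N or contact force between the fingers and ins5 above 0.5 N).
It fails at once if an insulator is thrown or dropped from high (faster than 2 m/s, a fall of 200 mm) (linear speed of any of ins0, ins1, ins2, ins3, ins4, ins5 above 2 m/s).
It fails at once if the jar, stock box or junction box is pushed more than 25 mm (distance of any of jar, stockbox, jbox from where it was at the start of the episode above 0.025 m).
It also fails if it takes over 69 s, if anything falls off the work surface, if the arm or the gripper's body presses on something with over 40 N, if the wrist force passes 120 N, or if a joint passes its speed limit or range.

## Robot

A 7-joint arm with a two-finger parallel gripper is mounted at the origin on the work surface. World frame = base frame: x ahead of the robot, y to its left, z up, the work surface at z = 0. Lengths are in mm, angles in rad, forces in N, time in s.
With the tool pointing down it reaches from about 400 to 875 mm from the base axis. Payload 4.4 kg.
Tool frame: the origin (TCP) lies on the centre line of the jaws, within the pads' length; the fingertips stand env.finger_overhang ahead of it and the grasp point (between the pads) lies 5 mm behind it (env.finger_overhang is the distance from the TCP to the fingertips, in mm); z points along the fingers, y is the line along which they close (so a half turn about z gives the same grasp; the last joint's range is limited). The gripper opens to 85 mm and grips with 20 to 120 N. Pads are 22 mm wide; open, the fingers measure 114 mm over their backs; the gripper's body (76 mm by 85 mm) begins 54 mm behind the grasp point. The pads swing forward as they close: fully open they stand 13 mm farther back than shut.
Start: joints at [1.269, 0.628, 0.038, 1.517, -0.027, 0.996, -0.02], TCP at [151.881, -632.021, 218.313] pointing down, gripper open.
Joint ranges: [-3.06, 3.06], [-0.37, 2.12], [-1.25, 1.32], [0.18, 2.47], [-1.1, 4.24], [0.23, 1.98], [-2.94, 2.94]. Speed limits (rad/s): [2.57, 2.57, 3.14, 3.14, 3.14, 3.14, 3.14].

## Interface

Orientations are given as a unit quaternion [w, x, y, z].
In Python, from cell import get_state, optics, ticket, env gives the robot as it stands.
- The arm moves only by the tool apply_moves, never from a script. Its argument "motion" is a list of rows, each an object with "translation": the shift along the tool's x, y, z in mm, a list of three; "twist": the turn, a rotation vector about the tool's x, y, z in rad, a list of three; "grip": the finger opening in mm, from 0 to 85.4. A call has 1 to 10 rows; each row is the pose to reach, as a shift and turn from the pose commanded when the call began, along the tool's axes at that moment; what a row does not reach only later rows make up. A row lasts 1/12 s, in which the tool goes at most 41.7 mm and 7.16 degrees, less where a joint would pass 70% of its speed; a pose out of reach is approached as far as the arm can. A call with a gripper value outside its range is refused whole. The fingers move at their own pace and stop on an object; "force" is the grip in N (left out, the last holds). Time passes only in rows, so rows that repeat a pose let the fingers close. It gives the time, the measured TCP pose, the force, the opening and the grip force at its end, in the units of the state.
- get_state(): the state, without advancing time (a new reading comes with each control period).
- optics.snapshot(name): name is "scene" or "side" or "wrist"; returns a dict with "image" (480x640x3 uint8, blue, green, red), "fov_y" (degrees; the focal length in pixels is half the picture's height over the tangent of half this angle, whatever the lens; pixels are square), "cx", "cy" (the principal point, pixels), "world_from_camera" (4x4, takes a point from camera to world coordinates). Camera axes: x right, y up, looking along -z (the intrinsics and any distortion apply to the point x, -y, -z); pixel columns grow to the right and rows downward; lengths in mm; the calibration is good to about 2 mm. A picture is of the moment at which its call begins. There is no depth.
- ticket.job_done(): hands the job in; it is judged then, once.
The state is a dict: "clock": time; "qpos": joint angles; "qvel": joint speeds; "effort": joint torques, N m; "ee_pos": TCP position; "tcp_rot": TCP orientation; "contact_force": force on the tool from outside, world axes, zero at the start; "wrist_torque": the same for the moment, N m; "finger_gap": finger opening in mm; "grip_force": force on a finger pad.
Only numpy, scipy, OpenCV 4.12 (cv2) and the standard library are available. Lean on these libraries where they do the work, as an engineer would, in place of code of your own. Each camera call takes 0.05 s, during which the arm holds its last target. There are 200 camera calls.

## Working session

There is one attempt and no reset: what is moved stays moved. The work goes in short steps, Python scripts to look and compute and a tool call to move; the robot and the scene stay as the last step left them, time stands still between calls to the robot, and variables do not carry over. Pictures are saved under pics/ and viewed, at most 10 in all, crops included, and the job is handed in when it is done.

Besides the shell and the picture viewer there is one more tool, called after ">>>" as name(argument=value, ...) on one line, values as JSON. apply_moves: Moves the arm, as the interface text tells. Its arguments: {"type":"object","properties":{"motion":{"type":"array"},"force":{"type":"number"}},"required":["motion"]}

```bash
ls; mkdir -p pics
python3 - <<'E'
from cell import get_state, optics, ticket, env
import cv2
print(get_state()); print([ (k,getattr(env,k)) for k in dir(env) if k[0]!='_'])
for n in ("scene","side"):
    s=optics.snapshot(n); cv2.imwrite(f"pics/{n}0.png",s["image"]); print({k:v for k,v in s.items() if k!="image"})
E
```

```text
pics
{'clock': 0.0, 'qpos': array([ 1.26920473,  0.62933824,  0.03845529,  1.51838655, -0.02700195,
        0.9963361 , -0.02000904]), 'qvel': array([-4.39861825e-06,  2.58542036e-04, -1.01323228e-03, -2.65058201e-04,
        1.18124295e-04, -8.79532348e-05,  6.11480355e-04]), 'effort': array([-6.24213317e-04, -5.63413668e+01,  1.22594129e+00, -1.93447137e+01,
        1.09931873e-02,  1.04144230e-02,  2.13262751e-06]), 'ee_pos': array([ 151.71098494, -631.35487129,  217.38856814]), 'tcp_rot': array([-9.66124009e-04,  9.93059117e-01,  1.17612241e-01, -1.30656180e-04]), 'contact_force': array([ 0.14098321,  0.46953895, -0.49337219]), 'wrist_torque': array([ 0.02804109,  0.00829735, -0.05368459]), 'grip_force': 0.0, 'finger_gap': 85.56107918217636}
[('PlanningError', <class 'cell.PlanningError'>), ('finger_overhang', 14.0)]
{'fov_y': 49.171267197422374, 'cx': 319.8767123547789, 'cy': 239.51193500227325, 'world_from_camera': array([[-2.03296703e-02, -6.80363655e-01,  7.32592657e-01,
         1.35534457e+03],
       [ 9.99601281e-01, -2.81932154e-02,  1.55601534e-03,
         3.70997076e+00],
       [ 1.95954863e-02,  7.32332192e-01,  6.80665540e-01,
         7.88619891e+02],
       [ 0.00000000e+00,  0.00000000e+00,  0.00000000e+00,
         1.00000000e+00]])}
{'fov_y': 45.11022386578008, 'cx': 325.40550932651365, 'cy': 240.9958458269128, 'world_from_camera': array([[ 9.53915482e-01,  1.41141579e-01, -2.64809947e-01,
         3.53951744e+02],
       [-2.99365598e-01,  5.08278689e-01, -8.07485612e-01,
        -8.84280896e+02],
       [ 2.06274585e-02,  8.49548015e-01,  5.27107844e-01,
         6.43721130e+02],
       [ 0.00000000e+00,  0.00000000e+00,  0.00000000e+00,
         1.00000000e+00]])}
```

View pics/scene0.png

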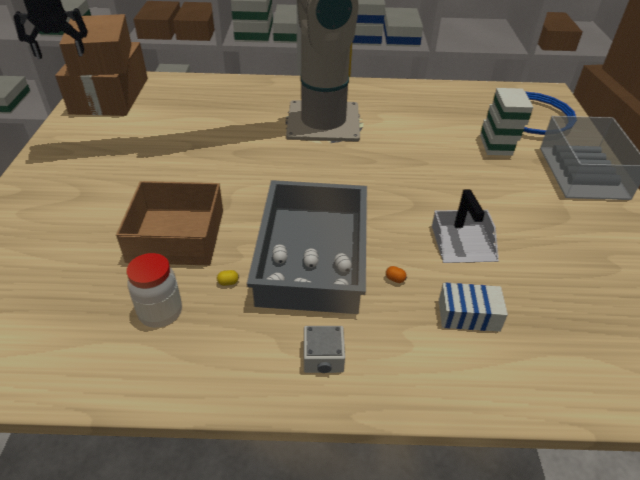

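View pics/side0.png

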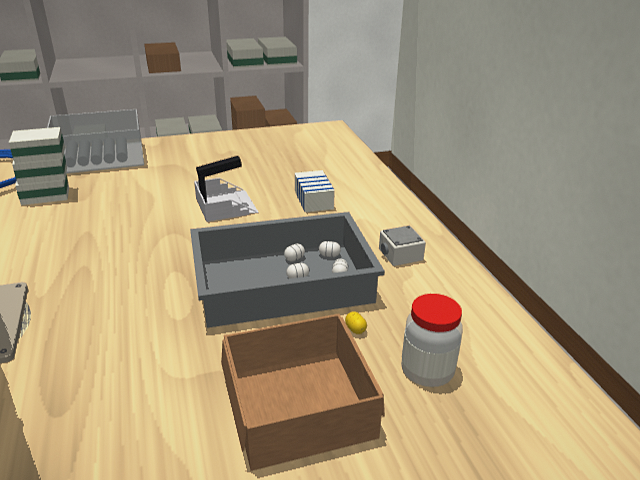

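The scene view shows the tote in the middle (rim about 255–368 × 184–305). The carton is at the robot's right (−y, about 122–222 × 184–262) and the scoop at its left (+y, about 433–497 × 190–262), with its mouth toward +x. The insulators lie in the tote's far half. The jar, stock box and junction box are farther out, and the yellow and orange decoys lie on the bench.

```bash
cat > h.py <<'E'
import numpy as np, cv2
from cell import get_state, optics, ticket, env
from scipy.spatial.transform import Rotation as R
def f(s): return 240/np.tan(np.radians(s["fov_y"]/2))
def ray(s,u,v):
    d=np.array([(u-s["cx"])/f(s),-(v-s["cy"])/f(s),-1]); M=s["world_from_camera"]; return M[:3,3],M[:3,:3]@d
def onz(s,u,v,z):
    o,d=ray(s,u,v); return o+d*(z-o[2])/d[2]
def px(s,p):
    M=s["world_from_camera"]; q=M[:3,:3].T@(np.array(p)-M[:3,3]); return np.array([s["cx"]-f(s)*q[0]/q[2], s["cy"]+f(s)*q[1]/q[2]])
def two(s1,p1,s2,p2):
    o1,d1=ray(s1,*p1);o2,d2=ray(s2,*p2)
    k=np.linalg.lstsq(np.c_[d1,-d2],o2-o1,rcond=None)[0]; a=o1+k[0]*d1;b=o2+k[1]*d2
    return (a+b)/2,np.linalg.norm(a-b)
def pose():
    s=get_state(); q=s["tcp_rot"]; return s["ee_pos"],R.from_quat([q[1],q[2],q[3],q[0]]),s
E
python3 - <<'E'
from h import *
for n in("scene","side"):
    s=optics.snapshot(n); im=s["image"]
    hsv=cv2.cvtColor(im,cv2.COLOR_BGR2HSV)
    def big(m,name,box,z):
        x0,y0,x1,y1=box; mm=np.zeros_like(m); mm[y0:y1,x0:x1]=m[y0:y1,x0:x1]
        cs,_=cv2.findContours(mm,cv2.RETR_EXTERNAL,cv2.CHAIN_APPROX_NONE); c=max(cs,key=cv2.contourArea); h=cv2.convexHull(c)
        a=cv2.approxPolyDP(h,4,True)[:,0]
        print(n,name,[(tuple(map(int,p)),[round(v) for v in onz(s,*p,z)[:2]]) for p in a])
    grey=((hsv[...,1]<70)&(hsv[...,2]<125)).astype(np.uint8)*255
    brown=cv2.inRange(hsv,(3,90,20),(16,255,170))
    black=((hsv[...,2]<40)).astype(np.uint8)*255
    white=((hsv[...,1]<45)&(hsv[...,2]>120)).astype(np.uint8)*255
    if n=="scene":
        big(grey,"tote",(240,170,385,320),75); big(brown,"carton",(110,170,235,275),80); big(black,"grip",(440,180,500,240),101); big(white,"scoop",(425,190,505,270),0)
        ib=(250,230,362,300)
    else:
        big(grey,"tote",(180,200,390,335),75); big(brown,"carton",(210,305,390,475),80); big(black,"grip",(190,150,250,205),101); big(white,"scoop",(190,165,262,225),0)
        ib=(230,230,360,285)
    x0,y0,x1,y1=ib; nl,_,st,ce=cv2.connectedComponentsWithStats(white[y0:y1,x0:x1])
    for i in range(1,nl):
        if st[i,4]>25: c=ce[i]+[x0,y0]; print("ins",c.round(),st[i,4],onz(s,*c,21).round())
E
```

```text
scene tote [((366, 186), [406, 102]), ((365, 291), [721, 87]), ((357, 312), [770, 71]), ((255, 306), [763, -108]), ((247, 282), [707, -129]), ((271, 181), [397, -113])]
scene carton [((141, 181), [418, -401]), ((218, 183), [417, -229]), ((222, 210), [510, -205]), ((209, 264), [669, -205]), ((126, 274), [700, -352]), ((116, 234), [593, -403])]
scene grip [((469, 190), [445, 321]), ((483, 211), [515, 337]), ((482, 220), [544, 329]), ((456, 227), [567, 272]), ((463, 192), [452, 307])]
scene scoop [((487, 210), [387, 396]), ((498, 260), [555, 384]), ((443, 262), [566, 265]), ((435, 211), [396, 272])]
ins [279. 251.] 160 [569. -82.  21.]
ins [311. 255.] 165 [578. -16.  21.]
ins [343. 260.] 167 [590.  51.  21.]
ins [276. 276.] 96 [641. -84.  21.]
ins [301. 280.] 49 [648. -33.  21.]
ins [341. 282.] 68 [650.  47.  21.]
side tote [((384, 272), [707, -137]), ((372, 303), [655, -212]), ((207, 327), [396, -198]), ((198, 297), [392, -121]), ((198, 231), [417, 86]), ((344, 215), [706, 72])]
side carton [((379, 437), [566, -463]), ((250, 470), [409, -465]), ((222, 368), [404, -296]), ((224, 336), [416, -231]), ((337, 315), [590, -231]), ((383, 395), [596, -403])]
side grip [((237, 156), [541, 358]), ((240, 166), [538, 302]), ((205, 201), [441, 155]), ((196, 168), [442, 316])]
side scoop [((194, 181), [445, 463]), ((240, 188), [549, 394]), ((257, 212), [564, 264]), ((205, 204), [455, 334])]
ins [357. 234.] 41 [740.  80.  21.]
ins [291. 267.] 3285 [577.  -1.  21.]
```

>>> apply_moves(motion=[{"translation": [355, -192, -30], "twist": [0, 0, 0], "grip": 85}, {"translation": [355, -192, -30], "twist": [0, 0, 0], "grip": 85}, {"translation": [355, -192, -30], "twist": [0, 0, 0], "grip": 85}, {"translation": [355, -192, -30], "twist": [0, 0, 0], "grip": 85}, {"translation": [355, -192, -30], "twist": [0, 0, 0], "grip": 85}, {"translation": [355, -192, -30], "twist": [0, 0, 0], "grip": 85}, {"translation": [355, -192, -30], "twist": [0, 0, 0], "grip": 85}, {"translation": [355, -192, -30], "twist": [0, 0, 0], "grip": 85}, {"translation": [355, -192, -30], "twist": [0, 0, 0], "grip": 85}, {"translation": [355, -192, -30], "twist": [0, 0, 0], "grip": 85}])

```text
clock: 1.03
ee_pos: [455.5, -358.6, 248.6]
tcp_rot: [-0.001, 0.993, 0.12, 0.001]
contact_force: [0.5, -0.5, 0.2]
finger_gap: 85.3
grip_force: 0.0
```

>>> apply_moves(motion=[{"translation": [200, -341, -20], "twist": [0, 0, 0], "grip": 85}, {"translation": [200, -341, -20], "twist": [0, 0, 0], "grip": 85}, {"translation": [200, -341, -20], "twist": [0, 0, 0], "grip": 85}, {"translation": [200, -341, -20], "twist": [0, 0, 0], "grip": 85}, {"translation": [200, -341, -20], "twist": [0, 0, 0], "grip": 85}, {"translation": [200, -341, -20], "twist": [0, 0, 0], "grip": 85}, {"translation": [200, -341, -20], "twist": [0, 0, 0], "grip": 85}, {"translation": [200, -341, -20], "twist": [0, 0, 0], "grip": 85}, {"translation": [200, -341, -20], "twist": [0, 0, 0], "grip": 85}, {"translation": [200, -341, -20], "twist": [0, 0, 0], "grip": 85}])

```text
clock: 1.87
ee_pos: [568.0, 22.8, 268.6]
tcp_rot: [-0.002, 0.993, 0.121, 0.001]
contact_force: [0.0, 1.1, 0.2]
finger_gap: 84.8
grip_force: 0.0
```

```bash
cat >> h.py <<'E'
def go(p,yaw,pitch=0,roll=0,pr=True):
    # target TCP (mm); tool x at yaw (rad), tool tipped by pitch about tool y (+ = mouth up)
    p0,R0,s=pose()
    Rt=R.from_euler('z',yaw)*R.from_euler('x',np.pi)*R.from_euler('y',pitch)*R.from_euler('x',roll)
    t=R0.inv().apply(np.array(p)-p0); w=(R0.inv()*Rt).as_rotvec()
    print("t",t.round(1),"w",w.round(3),"rows",round(max(np.linalg.norm(t)/41.7,np.degrees(np.linalg.norm(w))/7.16),1))
E
python3 - <<'E'
from h import *
s=optics.snapshot("wrist"); cv2.imwrite("pics/w0.png",s["image"])
print(pose()[0].round(1),pose()[2]["qpos"].round(2)); go((500,319,240),.092,.2)
np.save("pics/w0.npy",s["world_from_camera"]); print(s["fov_y"],s["cx"],s["cy"],s["world_from_camera"].round(3).tolist())
E
```

```text
[568.8  26.2 268.6] [-0.06  0.46 -0.04  1.68  0.01  1.   -1.43]
t [   4.6 -300.6   30.2] w [-0.021  0.197  0.153] rows 7.2
64.45280326138914 323.95540554701745 239.71829864376662 [[0.241, 0.929, 0.282, 639.566], [-0.971, 0.231, 0.067, 38.736], [-0.003, -0.29, 0.957, 424.748], [0.0, 0.0, 0.0, 1.0]]
```

View pics/w0.png

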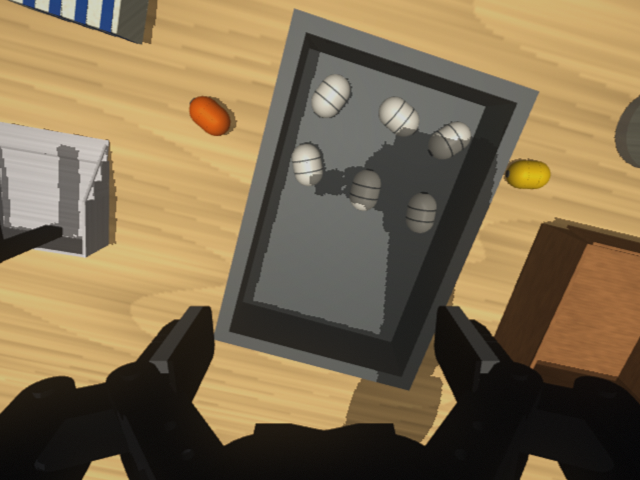

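The wrist view shows the tote from above, with rim corners at about (295,10), (538,92), (410,390) and (217,338). The six insulators are at (332,96), (399,116), (450,141), (308,164), (365,188) and (421,213). The scoop is at the left edge.

Run:
```python
from h import *
s=dict(fov_y=64.45280326138914,cx=323.9554,cy=239.7183,world_from_camera=np.load("pics/w0.npy"))
C=np.array([onz(s,*p,75) for p in [(295,10),(538,92),(410,390),(217,338)]])[:,:2]
print(C.round(), C.mean(0).round(1))
d=(C[0]-C[3])+(C[1]-C[2]); e=(C[0]-C[1])+(C[3]-C[2]); print("yaw",np.arctan2(d[1],d[0]),np.arctan2(-e[0],e[1]))
yaw=np.arctan2(d[1],d[0]); c=C.mean(0)
for p in [(332,96),(399,116),(450,141),(308,164),(365,188),(421,213)]:
    w=onz(s,*p,21)[:2]; q=w-c; print(w.round(),"tote:",(q@[np.cos(yaw),np.sin(yaw)]).round(),(q@[-np.sin(yaw),np.cos(yaw)]).round())
```

```text
[[ 720.   84.]
 [ 709. -132.]
 [ 393. -118.]
 [ 406.   97.]] [557.  -17.3]
yaw -0.042486748635469536 -0.053666096788023775
[667.  39.] tote: 108.0 61.0
[665. -32.] tote: 109.0 -10.0
[655. -90.] tote: 101.0 -68.0
[597.  47.] tote: 37.0 66.0
[587. -18.] tote: 30.0 1.0
[575. -84.] tote: 21.0 -66.0
```

>>> apply_moves(motion=[{"translation": [0, -300, 30], "twist": [-0.021, 0.197, 0.153], "grip": 85}, {"translation": [0, -300, 30], "twist": [-0.021, 0.197, 0.153], "grip": 85}, {"translation": [0, -300, 30], "twist": [-0.021, 0.197, 0.153], "grip": 85}, {"translation": [0, -300, 30], "twist": [-0.021, 0.197, 0.153], "grip": 85}, {"translation": [0, -300, 30], "twist": [-0.021, 0.197, 0.153], "grip": 85}, {"translation": [0, -300, 30], "twist": [-0.021, 0.197, 0.153], "grip": 85}, {"translation": [0, -300, 30], "twist": [-0.021, 0.197, 0.153], "grip": 85}, {"translation": [0, -300, 30], "twist": [-0.021, 0.197, 0.153], "grip": 85}, {"translation": [0, -300, 30], "twist": [-0.021, 0.197, 0.153], "grip": 85}])

```text
clock: 2.67
ee_pos: [494.7, 312.7, 237.6]
tcp_rot: [-0.002, 0.994, 0.045, 0.098]
contact_force: [-0.3, -1.6, 0.5]
finger_gap: 85.0
grip_force: 0.0
```

Run:
```python
from h import *
s=optics.snapshot("wrist"); cv2.imwrite("pics/w1.png",s["image"]); np.save("pics/w1.npy",s["world_from_camera"])
print(pose()[0].round(1),pose()[2]["qpos"].round(2))
```

```text
[496.  309.1 237.8] [-0.71  0.43  0.04  1.85  0.15  0.7  -2.26]
```

View pics/w1.png

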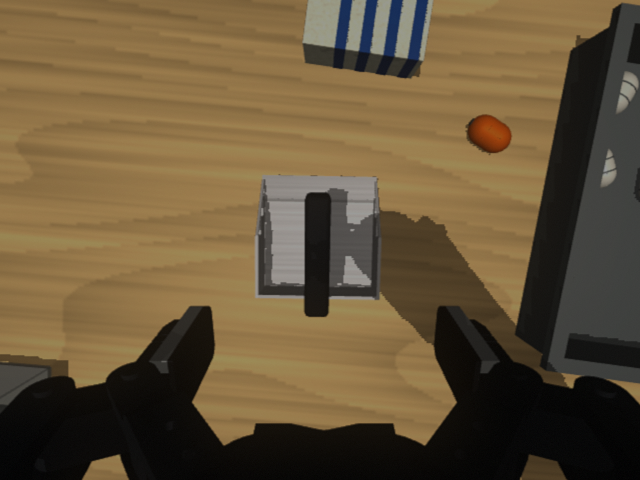

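The scoop is below the camera. Its lip runs from about (262,177) to (377,177), and the grip bar from (317,194) at the front to (316,316) at the rear, well aligned with the tool.

Run:
```python
from h import *
s=dict(fov_y=64.45280326138914,cx=323.9554,cy=239.7183,world_from_camera=np.load("pics/w1.npy"))
a,b=onz(s,262,177,1),onz(s,378,177,1); m=(a+b)/2; d=a-b; yaw=np.arctan2(-d[0],d[1]); print(a.round(),b.round(),"yaw",yaw)
c=m[:2]-60*np.array([np.cos(yaw),np.sin(yaw)]); print("centre",c.round(1))
print("bar",onz(s,317.5,194,121).round(),onz(s,316.5,316,105).round())
u=np.array([np.cos(yaw),np.sin(yaw)])
go((*(c+0*u),150),yaw,.2); go((*c,97),yaw,.2)
```

```text
[557. 381.   1.] [568. 260.   1.] yaw 0.09091782520950616
centre [502.3 315. ]
bar [542. 320. 121.] [445. 312. 105.]
t [-10.5  -5.9  87.4] w [ 0.007  0.003 -0.004] rows 2.1
t [-20.8  -6.2 139.4] w [ 0.007  0.003 -0.004] rows 3.4
```

>>> apply_moves(motion=[{"translation": [-24, -6, 30], "twist": [0, 0, 0], "grip": 85}, {"translation": [-24, -6, 60], "twist": [0, 0, 0], "grip": 85}, {"translation": [-24, -6, 95], "twist": [0, 0, 0], "grip": 85}, {"translation": [-24, -6, 125], "twist": [0, 0, 0], "grip": 85}, {"translation": [-24, -6, 139], "twist": [0, 0, 0], "grip": 85}, {"translation": [-24, -6, 139], "twist": [0, 0, 0], "grip": 85}, {"translation": [-24, -6, 139], "twist": [0, 0, 0], "grip": 50}, {"translation": [-24, -6, 139], "twist": [0, 0, 0], "grip": 15}, {"translation": [-24, -6, 139], "twist": [0, 0, 0], "grip": 10}, {"translation": [-24, -6, 139], "twist": [0, 0, 0], "grip": 10}], force=100)

```text
clock: 3.55
ee_pos: [501.1, 313.3, 98.9]
tcp_rot: [-0.002, 0.994, 0.041, 0.1]
contact_force: [0.3, -0.6, 0.0]
finger_gap: 38.4
grip_force: 0.0
```

>>> apply_moves(motion=[{"translation": [0, 0, 0], "twist": [0, 0, 0], "grip": 10}, {"translation": [0, 0, 0], "twist": [0, 0, 0], "grip": 10}, {"translation": [0, 0, 0], "twist": [0, 0, 0], "grip": 10}, {"translation": [0, 0, 0], "twist": [0, 0, 0], "grip": 10}])

```text
clock: 3.88
ee_pos: [500.8, 313.9, 99.0]
tcp_rot: [-0.002, 0.994, 0.041, 0.1]
contact_force: [-3.1, -1.0, 8.9]
finger_gap: 12.8
grip_force: 98.1
```

Run:
```python
from h import *
print(pose()[0].round(1),pose()[2]["qpos"].round(2))
A=[]
for n in("side","scene"):
    A.append(optics.snapshot(n)["image"])
cv2.imwrite("pics/g.png",np.hstack([cv2.resize(A[0][100:280,120:360],(400,300)),cv2.resize(A[1][120:300,380:620],(400,300))]))
```

```text
[500.8 313.9  99. ] [-0.73  0.64  0.08  1.97  0.19  0.37 -2.33]
```

View pics/g.png

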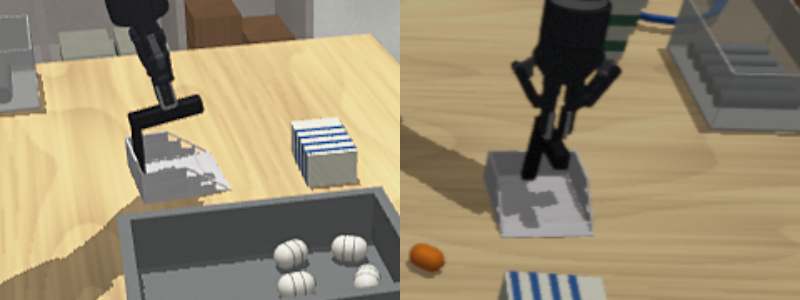

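>>> apply_moves(motion=[{"translation": [-3, 0, -15], "twist": [0, 0, 0], "grip": 10}, {"translation": [-6, 0, -30], "twist": [0, 0, 0], "grip": 10}, {"translation": [-9, 0, -45], "twist": [0, 0, 0], "grip": 10}, {"translation": [-9, 0, -45], "twist": [0, 0, 0], "grip": 10}, {"translation": [-9, 0, -45], "twist": [0, 0, 0], "grip": 10}])

```text
clock: 4.4
ee_pos: [482.7, 312.2, 140.1]
tcp_rot: [-0.002, 0.994, 0.041, 0.099]
contact_force: [0.9, -0.1, -2.5]
finger_gap: 12.3
grip_force: 98.1
```

Run:
```python
from h import *
print(pose()[0].round(1),pose()[2])
A=[]
s=optics.snapshot("side");A.append(s["image"])
s=optics.snapshot("scene");A.append(s["image"])
cv2.imwrite("pics/g2.png",np.hstack([cv2.resize(A[0][90:240,140:340],(400,300),interpolation=2),cv2.resize(A[1][120:270,380:580],(400,300),interpolation=2)]))
```

```text
[482.7 312.2 140.1] {'clock': 4.4, 'qpos': array([-0.74746287,  0.55961212,  0.07289618,  1.98159958,  0.18169958,
        0.44696758, -2.33467058]), 'qvel': array([ 0.00700156,  0.02943081,  0.00530852,  0.0019771 ,  0.00052905,
       -0.00483802, -0.00072397]), 'effort': array([-2.06236839e-01, -4.95949638e+01,  1.75677281e+00, -1.44804087e+01,
        3.07905804e-01, -6.50914963e-01, -2.15071690e-03]), 'ee_pos': array([482.68582085, 312.19653056, 140.134537  ]), 'tcp_rot': array([-0.00160455,  0.99420806,  0.04117032,  0.0992611 ]), 'contact_force': array([ 0.87193101, -0.09825444, -2.54008805]), 'wrist_torque': array([-0.07756643,  0.25299696, -0.00477911]), 'grip_force': 98.08593392372131, 'finger_gap': 12.349835802797639}
```

View pics/g2.png

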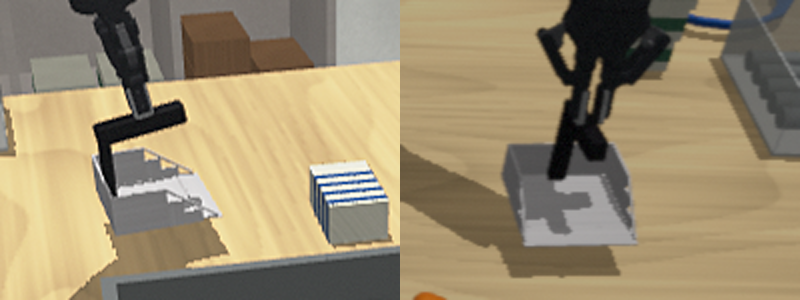

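The scoop is lifted and hanging level under the gripper. The lip's near corner is at scene (442.5,242.5) and side (250,197.5). The near rear-bottom corner is at side (196.5,207).

Run:
```python
from h import *
s1=optics.snapshot("scene");s2=optics.snapshot("side")
print(two(s1,(442.5,242.5),s2,(250,197.5)))
for z in (35,40,45): print(z,onz(s1,442.5,242.5,z).round(),onz(s1,498.5,242,z).round(),onz(s2,196.5,207,z).round(),onz(s2,250,197.5,z).round())
P,Rt,s=pose(); x=Rt.apply([1,0,0]); print(x, np.arctan2(x[1],x[0]))
```

```text
(array([549.22425897, 259.10083636,  41.39899752]), np.float64(0.6940172240893365))
35 [543. 261.  35.] [536. 381.  35.] [430. 258.  35.] [551. 272.  35.]
40 [548. 259.  40.] [542. 378.  40.] [430. 249.  40.] [550. 262.  40.]
45 [554. 258.  45.] [547. 376.  45.] [429. 239.  45.] [548. 253.  45.]
[0.97737693 0.08105978 0.19535518] 0.08274667843620073
```

Run:
```python
from h import *
go((483,312,205),-.045,.2); go((474,-41,205),-.045,.2)
```

```text
t [ 13.5  -0.1 -65. ] w [-0.018  0.003  0.125] rows 1.6
t [-23.9 350.9 -69.9] w [-0.018  0.003  0.125] rows 8.6
```

>>> apply_moves(motion=[{"translation": [7, 0, -35], "twist": [0, 0, 0], "grip": 10}, {"translation": [13, 0, -65], "twist": [0, 0, 0], "grip": 10}, {"translation": [8, 35, -67], "twist": [-0.018, 0.003, 0.125], "grip": 10}, {"translation": [4, 75, -67], "twist": [-0.018, 0.003, 0.125], "grip": 10}, {"translation": [0, 115, -68], "twist": [-0.018, 0.003, 0.125], "grip": 10}, {"translation": [-5, 155, -68], "twist": [-0.018, 0.003, 0.125], "grip": 10}, {"translation": [-9, 195, -69], "twist": [-0.018, 0.003, 0.125], "grip": 10}, {"translation": [-13, 235, -69], "twist": [-0.018, 0.003, 0.125], "grip": 10}, {"translation": [-17, 275, -70], "twist": [-0.018, 0.003, 0.125], "grip": 10}, {"translation": [-21, 310, -70], "twist": [-0.018, 0.003, 0.125], "grip": 10}])

```text
clock: 5.43
ee_pos: [473.0, -2.4, 205.5]
tcp_rot: [0.002, 0.995, -0.023, 0.1]
contact_force: [1.4, -0.8, -2.3]
finger_gap: 12.7
grip_force: 98.5
```

>>> apply_moves(motion=[{"translation": [-2, 25, 0], "twist": [0, 0, 0], "grip": 10}, {"translation": [-3, 40, 0], "twist": [0, 0, 0], "grip": 10}, {"translation": [-3, 40, 0], "twist": [0, 0, 0], "grip": 10}, {"translation": [-3, 40, 0], "twist": [0, 0, 0], "grip": 10}])

```text
clock: 5.77
ee_pos: [468.7, -40.4, 204.8]
tcp_rot: [0.002, 0.995, -0.024, 0.1]
contact_force: [-0.3, -0.3, -2.6]
finger_gap: 12.3
grip_force: 98.6
```

Run:
```python
from h import *
print(pose()[0].round(1),pose()[2]["qpos"].round(2),pose()[2]["contact_force"].round(1))
go((474,-41,205),-.045,.2);go((474,-41,106),-.045,.2)
A=[optics.snapshot(n)["image"] for n in("side","wrist")]
cv2.imwrite("pics/g3.png",np.hstack([cv2.resize(A[0][90:390,140:440],(400,400),interpolation=2),cv2.resize(A[1],(400,300),interpolation=2)[:,:] if 0 else cv2.copyMakeBorder(cv2.resize(A[1],(400,300)),0,100,0,0,0)]))
```

```text
[468.7 -40.4 204.8] [ 0.05  0.31 -0.03  2.2   0.03  0.43 -1.62] [-0.3 -0.3 -2.6]
t [5.3 0.4 0.8] w [-0.001 -0.    -0.003] rows 0.1
t [-14.4   0.5  97.9] w [-0.001 -0.    -0.003] rows 2.4
```

View pics/g3.png

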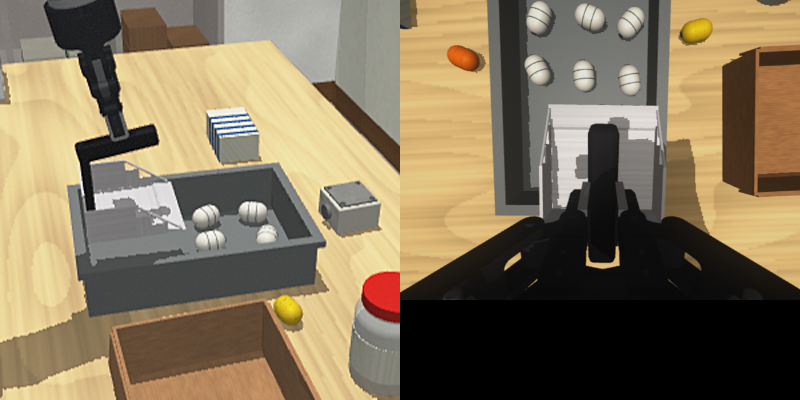

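Side and wrist views: the scoop hangs level over the tote's near half on the −y side. Its lip corners are at wrist pixels of about (238,168) and (416,169), clear of the six insulators.

Run:
```python
from h import *
s=optics.snapshot("wrist"); im=s["image"]
for p in[(238,168),(416,169)]: print("lip",onz(s,*p,106).round(1))
# tote outer edges: wood (saturated) -> grey transition on rows
hsv=cv2.cvtColor(im,cv2.COLOR_BGR2HSV); g=(hsv[...,1]<60)
for r in (5,40,80,120):
    row=g[r]; L=np.where(row[140:260])[0]; Rr=np.where(row[380:460])[0]
    print(r,140+L[0],380+Rr[-1], onz(s,140+L[0],r,75).round(1)[:2], onz(s,380+Rr[-1],r,75).round(1)[:2])
```

```text
lip [537.3  16.9 106. ]
lip [ 531.4 -106.   106. ]
5 141 433 [662.7  88.1] [ 653.3 -128.4]
40 142 432 [637.9  89.5] [ 628.5 -127.3]
80 144 431 [609.   90.6] [ 599.7 -126.1]
120 146 430 [579.5  91.6] [ 570.3 -124.9]
```

>>> apply_moves(motion=[{"translation": [5, 0, 1], "twist": [0, 0, 0], "grip": 10}, {"translation": [5, 0, 1], "twist": [0, 0, 0], "grip": 10}, {"translation": [0, 0, 25], "twist": [0, 0, 0], "grip": 10}, {"translation": [-5, 0, 50], "twist": [0, 0, 0], "grip": 10}, {"translation": [-10, 0, 75], "twist": [0, 0, 0], "grip": 10}, {"translation": [-13, 0, 90], "twist": [0, 0, 0], "grip": 10}, {"translation": [-14, 0, 95], "twist": [0, 0, 0], "grip": 10}, {"translation": [-14, 0, 96], "twist": [0, 0, 0], "grip": 10}, {"translation": [-14, 0, 98], "twist": [0, 0, 0], "grip": 10}, {"translation": [-14, 0, 98], "twist": [0, 0, 0], "grip": 10}])

```text
clock: 6.75
ee_pos: [475.6, -38.6, 105.7]
tcp_rot: [0.001, 0.995, -0.021, 0.1]
contact_force: [0.1, 0.1, -1.9]
finger_gap: 12.2
grip_force: 99.2
```

>>> apply_moves(motion=[{"translation": [-0.2, 2, 1], "twist": [0, 0, 0], "grip": 10}, {"translation": [-0.4, 2, 2], "twist": [0, 0, 0], "grip": 10}, {"translation": [-0.5, 2, 2.5], "twist": [0, 0, 0], "grip": 10}])

```text
clock: 7.0
ee_pos: [475.4, -41.6, 105.0]
tcp_rot: [0.002, 0.995, -0.022, 0.101]
contact_force: [-4.3, -1.0, 13.8]
finger_gap: 12.5
grip_force: 105.1
```

Run:
```python
from h import *
print(pose()[0].round(1),pose()[2]["qpos"].round(2),pose()[2]["contact_force"].round(1),pose()[2]["wrist_torque"].round(2))
s=optics.snapshot("wrist"); cv2.imwrite("pics/w3.png",s["image"])
P=pose()[1].apply([1,0,0]); print(P.round(3),np.arctan2(P[1],P[0]))
x=np.array([np.cos(-.044),np.sin(-.044),0]); print("fwd in tool",pose()[1].inv().apply(x).round(4))
```

```text
[475.4 -41.6 105. ] [ 0.28  0.54 -0.35  2.28  0.93  0.24 -2.52] [-4.3 -1.  13.8] [0.   0.56 0.  ]
[ 0.978 -0.044  0.202] -0.044500592839767344
fwd in tool [ 9.795e-01 -5.000e-04  2.017e-01]
```

View pics/w3.png

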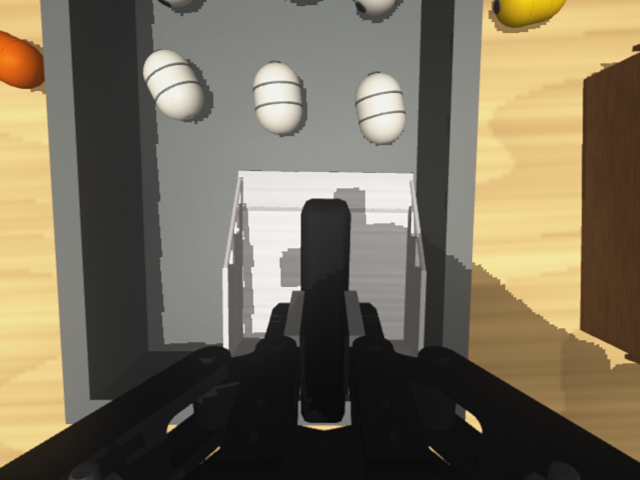

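Wrist view: the scoop lies flat on the tote floor, with its lip at row 172 (columns 240–414). The two −y columns of insulators are straight ahead of its mouth, so I'll push forward.

>>> apply_moves(motion=[{"translation": [9.9, 0, 1.5], "twist": [0, 0, 0], "grip": 10}, {"translation": [19.7, 0, 3.5], "twist": [0, 0, 0], "grip": 10}, {"translation": [29.5, 0, 5.5], "twist": [0, 0, 0], "grip": 10}, {"translation": [39.3, 0, 7.5], "twist": [0, 0, 0], "grip": 10}, {"translation": [49.1, 0, 9.5], "twist": [0, 0, 0], "grip": 10}, {"translation": [58.9, 0, 11.5], "twist": [0, 0, 0], "grip": 10}, {"translation": [68.7, 0, 13.5], "twist": [0, 0, 0], "grip": 10}, {"translation": [78.5, 0, 15.5], "twist": [0, 0, 0], "grip": 10}, {"translation": [88.3, 0, 17.5], "twist": [0, 0, 0], "grip": 10}, {"translation": [98.1, 0, 19.5], "twist": [0, 0, 0], "grip": 10}])

```text
clock: 7.88
ee_pos: [574.7, -46.0, 105.3]
tcp_rot: [0.002, 0.995, -0.022, 0.1]
contact_force: [-2.2, 0.2, 4.3]
finger_gap: 12.8
grip_force: 102.1
```

Run:
```python
from h import *
print(pose()[0].round(1),pose()[2]["qpos"].round(2),pose()[2]["contact_force"].round(1),pose()[2]["wrist_torque"].round(2))
s=optics.snapshot("wrist"); cv2.imwrite("pics/w4.png",s["image"])
hsv=cv2.cvtColor(s["image"],cv2.COLOR_BGR2HSV)
P=pose()[1].apply([1,0,0]); print(P.round(3),np.arctan2(P[1],P[0]))
```

```text
[574.7 -46.  105.3] [ 0.37  0.65 -0.51  2.02  0.8   0.45 -2.35] [-2.2  0.2  4.3] [0.05 0.65 0.02]
[ 0.978 -0.044  0.203] -0.04477659724342957
```

View pics/w4.png

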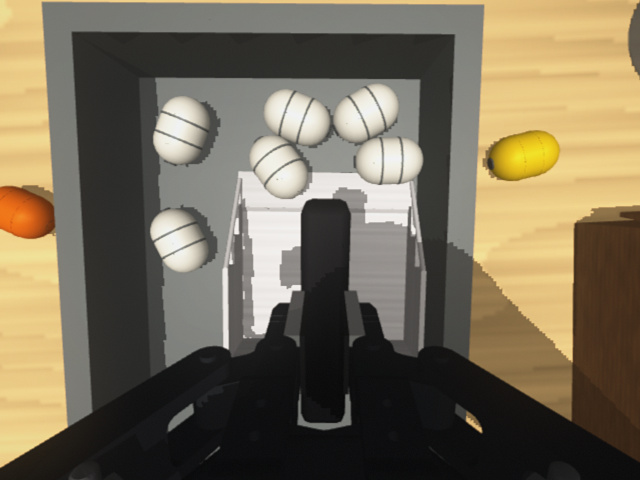

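Four insulators are now queued at the lip, between it and the far wall (at about (279,167), (297,117), (366,112) and (390,160)). The other two stay at the left, outside the lane.

>>> apply_moves(motion=[{"translation": [6.9, 0, 2.2], "twist": [0, 0, 0], "grip": 10}, {"translation": [13.7, 0, 3.8], "twist": [0, 0, 0], "grip": 10}, {"translation": [20.6, 0, 5.2], "twist": [0, 0, 0], "grip": 10}, {"translation": [27.4, 0, 6.6], "twist": [0, 0, 0], "grip": 10}, {"translation": [34.3, 0, 8], "twist": [0, 0, 0], "grip": 10}])

```text
clock: 8.35
ee_pos: [609.2, -47.3, 105.4]
tcp_rot: [0.003, 0.995, -0.022, 0.1]
contact_force: [-7.7, 0.7, 17.7]
finger_gap: 12.3
grip_force: 107.9
```

```bash
cat >> h.py <<'E'
def look():
    s=optics.snapshot("wrist"); im=s["image"]; hsv=cv2.cvtColor(im,cv2.COLOR_BGR2HSV)
    print(pose()[0].round(1),pose()[2]["qpos"].round(2),pose()[2]["contact_force"].round(1))
    # insulators: warm white (vs grey-white scoop); print stats by component
    m=((hsv[...,2]>150)&(hsv[...,1]<60)).astype(np.uint8)*255
    g=cv2.cvtColor(im,cv2.COLOR_BGR2GRAY)
    for (x,y) in [(190,130),(260,190),(390,190)]: print((x,y),im[y,x],end=' ')
    return s
E
python3 - <<'E'
from h import *
s=look(); cv2.imwrite("pics/w5.png",s["image"])
im=cv2.imread("pics/w4.png"); print()
for p in [(190,130),(270,150),(385,150),(260,195),(250,250),(390,250),(260,280),(190,180)]: print(p,im[p[1],p[0]])
E
```

```text
[611.1 -47.3 105.3] [ 0.38  0.7  -0.54  1.93  0.77  0.51 -2.3 ] [-4.5  0.6 13.3]
(190, 130) [123 127 126] (260, 190) [242 247 246] (390, 190) [244 246 246] 
(190, 130) [202 219 225]
(270, 150) [179 193 196]
(385, 150) [229 238 241]
(260, 195) [230 232 235]
(250, 250) [136 140 144]
(390, 250) [144 147 151]
(260, 280) [235 237 240]
(190, 180) [134 138 137]
```

>>> apply_moves(motion=[{"translation": [5.9, 0, 0.7], "twist": [0, 0, 0], "grip": 10}, {"translation": [11.8, 0, 1.9], "twist": [0, 0, 0], "grip": 10}, {"translation": [17.7, 0, 3.1], "twist": [0, 0, 0], "grip": 10}, {"translation": [19.6, 0, 3.5], "twist": [0, 0, 0], "grip": 10}])

```text
clock: 8.73
ee_pos: [629.7, -48.1, 105.5]
tcp_rot: [0.002, 0.995, -0.022, 0.101]
contact_force: [-7.9, 0.3, 14.5]
finger_gap: 12.8
grip_force: 105.7
```

Run:
```python
from h import *
s=look(); cv2.imwrite("pics/w6.png",s["image"])
```

```text
[629.8 -48.1 105.4] [ 0.38  0.72 -0.55  1.87  0.76  0.54 -2.27] [-5.3 -0.3 10.7]
(190, 130) [126 132 132] (260, 190) [215 220 225] (390, 190) [187 203 209]
```

View pics/w6.png

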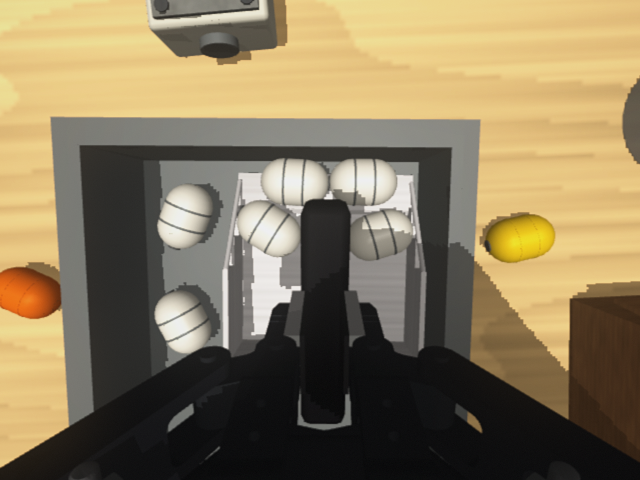

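All four insulators are in the pan: two behind the ridge, at (268,228) and (381,234), and two on the ramp, at (294,182) and (363,182). I'll raise the mouth about the rear edge.

>>> apply_moves(motion=[{"translation": [-0.3, 0, -3.6], "twist": [0, 0.05, 0], "grip": 10}, {"translation": [-4.8, 0, -7.6], "twist": [0, 0.1, 0], "grip": 10}, {"translation": [-9.3, 0, -11.6], "twist": [0, 0.15, 0], "grip": 10}, {"translation": [-14.1, 0, -15.1], "twist": [0, 0.2, 0], "grip": 10}, {"translation": [-19, 0, -18.2], "twist": [0, 0.25, 0], "grip": 10}, {"translation": [-24, 0, -21.2], "twist": [0, 0.3, 0], "grip": 10}, {"translation": [-24, 0, -21.2], "twist": [0, 0.3, 0], "grip": 10}, {"translation": [-24, 0, -21.2], "twist": [0, 0.3, 0], "grip": 10}])

```text
clock: 9.45
ee_pos: [616.7, -54.9, 147.0]
tcp_rot: [0.0, 0.975, -0.018, 0.221]
contact_force: [0.5, 0.2, -3.7]
finger_gap: 11.6
grip_force: 72.2
```

```bash
cat >> h.py <<'E'
def blobs():
    s=optics.snapshot("wrist"); im=s["image"].astype(int); m=((im[...,2]-im[...,0]>8)&(im[...,2]-im[...,0]<40)&(im[...,2]>90)).astype(np.uint8)*255
    m=cv2.morphologyEx(m,cv2.MORPH_OPEN,np.ones((5,5)))
    n,_,st,ce=cv2.connectedComponentsWithStats(m)
    for i in range(1,n):
        if st[i,4]>300: print(ce[i].round(),st[i,2:5])
    return s
E
python3 - <<'E'
from h import *
s=look(); print(); cv2.imwrite("pics/w7.png",s["image"]); s=blobs()
R1=pose()[1]; print("tilt",R1.apply([1,0,0]).round(3)); print("up in tool",R1.inv().apply([0,0,1]).round(3),"back",R1.inv().apply([-1,0,0]).round(3))
E
```

```text
[617.  -54.8 146.6] [ 0.36  0.58 -0.45  2.12  1.43  0.23 -2.94] [-0.  -0.2 -4.2]
(190, 130) [117 181 216] (260, 190) [166 181 188] (390, 190) [40 45 46] 
[231.  53.] [  90   86 6352]
[596. 175.] [ 45  24 545]
[268. 246.] [  68  134 4850]
[306. 194.] [ 23  42 664]
[334. 191.] [ 24  30 579]
[377. 216.] [  60   69 2185]
[287. 207.] [ 17  20 333]
[200. 237.] [  45   53 1537]
[384. 254.] [ 34  13 382]
[386. 281.] [ 42  27 773]
[385. 302.] [ 41  22 587]
[189. 328.] [  46   55 1568]
[388. 322.] [ 23  21 367]
tilt [ 0.902 -0.035  0.431]
up in tool [ 0.431 -0.008 -0.902] back [-0.902  0.035 -0.431]
```

>>> apply_moves(motion=[{"translation": [4.3, 0, -9], "twist": [0, 0, 0], "grip": 10}, {"translation": [10.8, 0, -22.5], "twist": [0, 0, 0], "grip": 10}, {"translation": [17.2, 0, -36], "twist": [0, -0.02, 0], "grip": 10}, {"translation": [23.7, 0, -49.5], "twist": [0, -0.03, 0], "grip": 10}, {"translation": [30.2, 0, -63], "twist": [0, -0.04, 0], "grip": 10}, {"translation": [36.6, 0, -76.5], "twist": [0, -0.05, 0], "grip": 10}, {"translation": [43.1, 0, -90], "twist": [0, -0.05, 0], "grip": 10}, {"translation": [43.1, 0, -90], "twist": [0, -0.05, 0], "grip": 10}, {"translation": [43.1, 0, -90], "twist": [0, -0.05, 0], "grip": 10}], force=120)

```text
clock: 10.3
ee_pos: [618.1, -55.7, 247.1]
tcp_rot: [-0.0, 0.98, -0.018, 0.198]
contact_force: [0.0, 0.2, -0.3]
finger_gap: 9.9
grip_force: 0.0
```

Run:
```python
from h import *
s=look(); print(); cv2.imwrite("pics/w8.png",s["image"]); s=blobs()
R1=pose()[1]; print("tilt",R1.apply([1,0,0]).round(3)); print("up in tool",R1.inv().apply([0,0,1]).round(3),"grip",pose()[2]["grip_force"],pose()[2]["finger_gap"])
```

```text
[617.3 -55.9 246.2] [ 0.64  0.5  -0.85  1.96  0.82  0.56 -2.32] [0.1 1.1 0. ]
(190, 130) [107 167 192] (260, 190) [90 95 95] (390, 190) [ 93  99 101] 
[95.  3.] [ 242   11 1703]
[252. 100.] [  70   68 3786]
[574. 174.] [  72   86 1749]
[  5. 206.] [ 13  70 671]
[ 24. 208.] [ 11  69 390]
[285. 215.] [ 53  24 695]
[340. 215.] [ 40  19 473]
[230. 241.] [ 33  40 828]
[280. 244.] [ 40  15 347]
[268. 302.] [ 24  32 436]
[328. 325.] [ 19  38 482]
tilt [ 0.922 -0.034  0.385]
up in tool [ 0.385 -0.007 -0.923] grip 0.0 10.073176480200955
```

The grip force is 0 and the gap equals the commanded 10 mm, so the scoop slipped out of the fingers. I'll locate everything by masks.

```bash
cat >> h.py <<'E'
def cmap(im,x0,y0,x1,y1,dx,dy):
    hsv=cv2.cvtColor(im,cv2.COLOR_BGR2HSV).astype(int)
    for y in range(y0,y1,dy):
        r=''
        for x in range(x0,x1,dx):
            h,s,v=hsv[y,x]; rb=int(im[y,x,2])-int(im[y,x,0])
            r+= '#' if v<50 else 'o' if (s<60 and v>150 and rb>8) else 'W' if (s<60 and v>150) else '.' if s<60 and v<=110 else ',' if s<60 else '^' if 3<=h<=9 and s>150 else ' '
        print(y,r)
E
python3 - <<'E'
from h import *
a=optics.snapshot("scene")["image"]; b=optics.snapshot("side")["image"]; w=optics.snapshot("wrist")["image"]
print("scene"); cmap(a,240,175,400,320,2,4)
print("side"); cmap(b,180,140,400,330,2,4)
print("wrist"); cmap(w,130,0,520,420,5,10)
E
```

```text
scene
175                                                                                 
179                                                                                 
183                ,.......................,,,,                                     
187                ....###########.................................,                
191                ...###########.#.......................######...,                
195               ....############.#.......................#####...,                
199               ...##############.........................####...,                
203              ....##############.........................####...,                
207              ...#################.........................##...,                
211             ...###........................................##...,                
215             ...###.............................................,                
219            ...###................######........................,                
223            ...###.............########.........................       
[... 10356 characters left out ...]
#...######...                       
340       ...#######...........#######.##.....#..#######...                       
350       ...############.....###########oo,..###########..   ######              
360       ...############################.....#########################     # #   
370       ..############################......#############################  #### 
380      ###############################......################################### 
390  ###################################......####################################
400 ###################################.........##################################
410 ###################################.........#####################  ###########
```

Run:
```python
from h import *
go((545,-40,270),-.045,0.0)
```

```text
t [-57.4 -13.2 -50.1] w [-0.009 -0.395  0.01 ] rows 3.2
```

>>> apply_moves(motion=[{"translation": [0, 0, -25], "twist": [0, 0, 0], "grip": 85}, {"translation": [-30, -13, -50], "twist": [-0.009, -0.1, 0.01], "grip": 85}, {"translation": [-57, -13, -50], "twist": [-0.009, -0.2, 0.01], "grip": 85}, {"translation": [-57, -13, -50], "twist": [-0.009, -0.3, 0.01], "grip": 85}, {"translation": [-57, -13, -50], "twist": [-0.009, -0.395, 0.01], "grip": 85}, {"translation": [-57, -13, -50], "twist": [-0.009, -0.395, 0.01], "grip": 85}, {"translation": [-57, -13, -50], "twist": [-0.009, -0.395, 0.01], "grip": 85}])

```text
clock: 11.13
ee_pos: [546.5, -39.9, 269.8]
tcp_rot: [-0.001, 1.0, -0.023, 0.001]
contact_force: [-0.5, -0.4, -0.2]
finger_gap: 84.9
grip_force: 0.0
```

Run:
```python
from h import *
s=optics.snapshot("wrist"); w=s["image"]; cv2.imwrite("pics/w9.png",w); np.save("pics/w9.npy",s["world_from_camera"])
print(pose()[0].round(1),pose()[2]["qpos"].round(2))
C=[px(s,(557.5+a*.999+b*.045,-15.5-a*.045+b*.999,6)).round() for a,b in((145,95),(145,-95),(-145,-95),(-145,95))]; print(C)
cmap(w,200,0,500,330,3,6)
```

```text
[545.5 -39.8 270. ] [ 0.64  0.58 -0.97  1.72  0.52  1.12 -2.11]
[array([202.,  39.]), array([394.,  39.]), array([381., 304.]), array([224., 304.])]
0                                                                                                     
6 .........,,,,,,,.,,,,,,,,,,,,,,,,,,,,,,,,,,,,,,,,,,,,,,,,,,,,,,,,,,,,,,,,,,,                        
12 .......,,,,,,,,,,,,,,,,,,,,,,,,,,,,,,,,,,,,,,,,,,,,,,,,,,,,,,,,,,,,,,,,,,,,,                        
18 ...,...,,.,,.,,,,,,,,,,,,,,,,,,,,,,,,,,,,,,,,,,,,,,,,,,,,,,,,,,,,,,,,,,,,,,,                        
24 ######################################################################,,,,,,                        
30 ######################################################################,,,,,,                        
36 #######################ooooo,.#################.......################,,,,,                         
42 ##....,,,,,,,,,,,,,,,,,,ooooooooooooooooo,,,,oooooooooooo,,,,,,,,.####,,,,,                         
48 ##....,,,,,,,,,,,,,,,,o.ooooooooooooooooooWooooooooooooooo,,,,,,,####.,,,,,                         
54 ##....,,,,,,,,
[... 4098 characters left out ...]
.....................................###.....                               
294 ..######.....................................................###.....                               
300 ..######.....................................................###.....                               
306 ..##############################################################.....                               
312 ################################################################....,           ####....            
318 ################################################################....           ######....           
324 ################################################################....           #######.....###
```

```bash
cat >> h.py <<'E'
def bar(s,x0,y0,x1,y1,z0):
    g=s["image"].max(2)[y0:y1,x0:x1]; m=cv2.inRange(g,0,49)
    n,l,st,ce=cv2.connectedComponentsWithStats(m)
    cand=[i for i in range(1,n) if st[i,4]>300]
    for i in cand:
        c,(w,h),a=cv2.minAreaRect(np.argwhere(l==i)[:,::-1].astype(np.float32)+[x0,y0]); b=cv2.boxPoints((c,(w,h),a)); print("bar px",np.round(c),round(w),round(h),b.round().tolist())
E
python3 - <<'E'
from h import *
s=optics.snapshot("wrist"); bar(s,285,84,345,222,0)
o=s["world_from_camera"][:3,3]; print("cam",o.round())
sc=optics.snapshot("scene")
def pred(c,yaw,z=6):
    M=R.from_euler('z',yaw)
    for n,p in dict(lipL=(60,60,0),lipR=(60,-60,0),rearTL=(-60,60,45),rearTR=(-60,-60,45),rearBL=(-60,60,0),midL=(0,60,45),midR=(0,-60,45),barF=(51,0,121),barR=(-48,0,105),barFb=(48,0,97)).items():
        q=M.apply(p)+[*c,z]; print(n,q.round(),"w",px(s,q).round(),"scene",px(sc,q).round())
f=onz(s,318,93,127);r=onz(s,300,212,111); print(f,r)
yaw=np.arctan2(f[1]-r[1],f[0]-r[0]); print("yaw",yaw); c=((f+r)/2)[:2]; pred(c,yaw)
print("scene black"); bar(sc,270,215,302,256,0)
E
```

```text
Traceback (most recent call last):
  File "h.py", line 51, in bar
    c,(w,h),a=cv2.minAreaRect(np.argwhere(l==i)[:,::-1].astype(np.float32)+[x0,y0]); b=cv2.boxPoints((c,(w,h),a)); print("bar px",np.round(c),round(w),round(h),b.round().tolist())
              ~~~~~~~~~~~~~~~^^^^^^^^^^^^^^^^^^^^^^^^^^^^^^^^^^^^^^^^^^^^^^^^^^^^^^
cv2.error: OpenCV(4.12.0) /io/opencv/modules/imgproc/src/convhull.cpp:143: error: (-215:Assertion failed) total >= 0 && (depth == CV_32F || depth == CV_32S) in function 'convexHull'
```

```bash
sed -i 's/astype(np.float32)+\[x0,y0\])/astype(np.float32)+np.float32([x0,y0]))/' h.py
cat >> h.py <<'E'
def pred(c,yaw,z,*S):
    M=R.from_euler('z',yaw)
    for n,p in dict(lipL=(60,60,0),lipR=(60,-60,0),rearTL=(-60,60,45),rearTR=(-60,-60,45),midL=(0,60,45),midR=(0,-60,45),barF=(51,0,121),barR=(-48,0,105),barFb=(48,0,97)).items():
        q=M.apply(p)+[*c,z]; print(n,q.round(),*[px(s,q).round() for s in S])
E
python3 - <<'E'
from h import *
s=optics.snapshot("wrist"); bar(s,285,84,345,222,0)
print("cam",s["world_from_camera"][:3,3].round())
sc=optics.snapshot("scene");sd=optics.snapshot("side")
f=onz(s,318,93,127);r=onz(s,300,212,111); print(f,r)
yaw=np.arctan2(f[1]-r[1],f[0]-r[0]); print("yaw",yaw); c=((f+r)/2)[:2]; pred(c,yaw,6,s,sc,sd)
print("scene black"); bar(sc,270,210,302,256,0)
E
```

```text
bar px [305. 149.] 27 123 [[278.0, 206.0], [306.0, 86.0], [333.0, 92.0], [305.0, 212.0]]
cam [619. -45. 426.]
[640.76719653 -41.23599745 127.        ] [548.40217918 -21.31252949 111.        ]
yaw -0.21244858830160396
lipL [666.  15.   6.] [264.  79.] [325. 292.] [333. 262.]
lipR [ 641. -103.    6.] [379. 100.] [267. 281.] [340. 299.]
rearTL [549.  40.  51.] [242. 201.] [338. 236.] [272. 244.]
rearTR [523. -77.  51.] [360. 221.] [283. 226.] [273. 281.]
midL [607.  27.  51.] [249. 140.] [332. 255.] [303. 243.]
midR [582. -90.  51.] [372. 162.] [275. 245.] [307. 280.]
barF [644. -42. 127.] [319.  88.] [296. 239.] [333. 224.]
barR [548. -21. 111.] [300. 213.] [309. 213.] [278. 233.]
barFb [642. -41. 103.] [319.  94.] [297. 248.] [331. 236.]
scene black
```

Run:
```python
from h import *
s=optics.snapshot("wrist"); g=cv2.cvtColor(s["image"],cv2.COLOR_BGR2GRAY)
def dig(g,x0,y0,x1,y1,dx,dy):
    for y in range(y0,y1,dy): print(f"{y:3d}",''.join(str(min(9,int(g[y:y+dy//2+1,x:x+2].mean())//26)) for x in range(x0,x1,dx)))
print("wrist x200..410 step2"); dig(g,200,30,410,220,2,4)
sc=optics.snapshot("scene"); print("scene x244..380 step1.."); dig(cv2.cvtColor(sc["image"],cv2.COLOR_BGR2GRAY),246,200,350,300,1,2)
```

```text
wrist x200..410 step2
 30 111111111111111111111111111111111254321111111111111111111111111111111111111111111111111111111111111111124
 34 111111111111111111111111111111111477777765432122222222222111111111112233233333222111111111111111111111124
 38 112222244444444444333333333333334657777777777777777666466654333333456676577777466654333333333333211111134
 42 112222234444444444444444444444445677777777777777777777777776544445677777587777577776544444444444311111134
 46 112222234444444444444444444444446557777777777777788888887777777666777887688888578877654444444444311111134
 50 112222224444444444444444444444456458888777777777888888888888888888888887788888688877653444444444211111144
 54 112222224444444555554433344444465587888888888887777777888888888888888888888888788777643444444444211111144
 58 112222223444567777776654223444563377777788888888888888887777888888888888888888888888776654444444211111244
 62 112222223444677888777765422244653345556777777788888888888888888888888888888888888888888888877665311111244
 66 111222224446665678887766542235633367777665555667777788888888888888888888888888888888
[... 8975 characters left out ...]
3333333333333333333333333333333333333333333333
288 54333221111111111111111111111111111111111111111111111111111111111112222222222222223333333333333333333333
290 54333321111111111111111111111111111111111111111111111111111111111111111111111111111222222222222222222223
292 54333321111111111111111111111111111111111111111111111111111111111111111111111111111112222222222222222222
294 43333322111111111111111111111111111111111111111111111111111111111111111111111111111122222222222222222222
296 33333322111111111111111111111111111111111111111111111111111111111111111111111111111122222222222222222222
298 33333332111111111111111111111111111111111111111111111111111111111111111111111111111222222222222222222222
```

Run:
```python
from h import *
s=optics.snapshot("wrist"); F=f(s); K=np.array([[F,0,s["cx"]],[0,F,s["cy"]],[0,0,1]])
obj=np.array([(60,60,0),(60,-60,0),(-60,60,45),(-60,-60,45),(51,0,118),(-50,0,96)],float)
img=np.array([(266,33),(394,64),(242,167),(366,197),(319.5,89),(291.5,209)],float)
for sel in ([0,1,2,3,4,5],[0,1,2,3]):
    ok,rv,tv=cv2.solvePnP(obj[sel],img[sel],K,None,flags=cv2.SOLVEPNP_ITERATIVE if len(sel)>4 else cv2.SOLVEPNP_SQPNP)
    e=cv2.projectPoints(obj,rv,tv,K,None)[0][:,0]-img
    D=np.diag([1,-1,-1]); Mw=s["world_from_camera"]
    Rw=Mw[:3,:3]@D@cv2.Rodrigues(rv)[0]; o=Mw[:3,:3]@D@tv[:,0]+Mw[:3,3]
    print("origin",o.round(1),"x",Rw[:,0].round(3),"y",Rw[:,1].round(3),"grip",(o+Rw@[0,0,101.5]).round(1)); print(e.round(1).tolist())
    print("lip",(o+Rw@[60,0,0]).round(),"rearB",(o+Rw@[-60,0,0]).round())
    np.save("pics/scoop.npy",np.c_[Rw,o])
```

```text
origin [630.3 -40.4  29.8] x [ 0.914 -0.251  0.319] y [ 0.267  0.964 -0.009] grip [599.2 -30.9 126. ]
[[0.3, -2.3], [2.0, -0.5], [-0.3, 5.4], [-5.1, 2.9], [-1.9, 1.1], [4.9, -5.9]]
lip [685. -55.  49.] rearB [575. -25.  11.]
origin [628.9 -40.   30. ] x [ 0.963 -0.26   0.075] y [0.259 0.966 0.028] grip [620.9 -40.9 131.2]
[[2.2, -0.5], [-0.9, -0.3], [-1.4, 1.8], [0.2, -1.0], [14.6, -44.4], [13.0, -24.1]]
lip [687. -56.  34.] rearB [571. -24.  26.]
```

Run:
```python
from h import *
go((583,-26.5,175),-.265,.3); go((600.4,-31.4,118),-.265,.3)
```

```text
t [ 36.6 -15.8  96.3] w [-0.033  0.297  0.218] rows 3.0
t [ 54.1 -11.7 153.3] w [-0.033  0.297  0.218] rows 3.9
```

>>> apply_moves(motion=[{"translation": [36, -16, 30], "twist": [-0.011, 0.1, 0.07], "grip": 85}, {"translation": [36, -16, 60], "twist": [-0.022, 0.2, 0.145], "grip": 85}, {"translation": [36, -16, 96], "twist": [-0.033, 0.297, 0.218], "grip": 85}, {"translation": [36, -16, 96], "twist": [-0.033, 0.297, 0.218], "grip": 85}, {"translation": [36, -16, 96], "twist": [-0.033, 0.297, 0.218], "grip": 85}, {"translation": [36, -16, 96], "twist": [-0.033, 0.297, 0.218], "grip": 85}])

```text
clock: 12.03
ee_pos: [582.2, -25.7, 175.2]
tcp_rot: [0.02, 0.98, -0.129, 0.147]
contact_force: [0.5, -0.0, 0.5]
finger_gap: 84.9
grip_force: 0.0
```

Run:
```python
from h import *
print(pose()[0].round(1),pose()[2]["qpos"].round(2))
s=optics.snapshot("wrist")
bar(s,250,100,400,440,0)
g=cv2.cvtColor(s["image"],cv2.COLOR_BGR2GRAY)
for y in range(90,330,8): print(f"{y:3d}",''.join(str(min(9,int(g[y:y+4,x:x+3].mean())//26)) for x in range(180,460,4)))
M=np.load("pics/scoop.npy"); 
for p in [(49,0,109),(-49,0,94),(49,0,121),(-49,0,105),(60,60,0),(60,-60,0),(-60,60,45),(-60,-60,45)]: print(p,px(s,M[:,:3]@p+M[:,3]).round())
go((600.4,-31.4,118),-.265,.3)
```

```text
[582.2 -25.7 175.2] [ 0.39  0.55 -0.66  2.03  0.93  0.56 -2.76]
bar px [324. 120.] 39 149 [[250.0, 100.0], [399.0, 100.0], [399.0, 139.0], [250.0, 139.0]]
bar px [322. 254.] 160 35 [[304.0, 174.0], [339.0, 174.0], [339.0, 334.0], [304.0, 334.0]]
bar px [324. 432.] 15 149 [[250.0, 424.0], [399.0, 424.0], [399.0, 439.0], [250.0, 439.0]]
 90 7777777777677666666666666665544444444444444444444433211124444566666666
 98 7777777666666666665544444444444444444444332211111111111114444466666666
106 7766677665444444444444444444444332211111111111111111111113444456666666
114 5444444444444444444444332111111111111111111111111111111111444446666666
122 4444444444443322111111111111111111111123454664334444311111344446666666
130 4443321111111111111111111111112111126775888687644444411111244444666666
138 1111111111111111147777777788878877778888888788766666654111144444666666
146 1111111111111111256888888888888888888888888888888888886111124444566666
154 1111111223344444464888888888888888888888888888888888876111114444466643
162 1223444444444444465888888888888888888888888888888888886111113444456633
170 122244445
[... 1042 characters left out ...]
111148888875322723333333222222000000002222222333222223222222111111222
290 1111125778876523734333333222223000000002222222222222223222222211111222
298 1111112677765344444444444444444000000003222223333333332222222211111122
306 1122220022234444444444444444444000000004432222222222222222222211101222
314 2222100012224444444444444444444000000004443222222222222222222221000022
322 2220000012224444444444444444444000000004432222222222222222222221000001
(49, 0, 109) [330. 121.]
(-49, 0, 94) [329. 295.]
(49, 0, 121) [332. 115.]
(-49, 0, 105) [329. 299.]
(60, 60, 0) [251. 138.]
(60, -60, 0) [397. 140.]
(-60, 60, 45) [242. 296.]
(-60, -60, 45) [408. 295.]
t [-0.7  1.2 60.8] w [-0.001 -0.001  0.001] rows 1.5
```

```bash
cat >> h.py <<'E'
def pnp(s,obj,img,rv=None,tv=None):
    F=f(s); K=np.array([[F,0,s["cx"]],[0,F,s["cy"]],[0,0,1]]); D=np.diag([1,-1,-1]); Mw=s["world_from_camera"]
    ok,rv,tv=cv2.solvePnP(np.array(obj,float),np.array(img,float),K,None,flags=cv2.SOLVEPNP_SQPNP)
    e=cv2.projectPoints(np.array(obj,float),rv,tv,K,None)[0][:,0]-img
    Rw=Mw[:3,:3]@D@cv2.Rodrigues(rv)[0]; o=Mw[:3,:3]@D@tv[:,0]+Mw[:3,3]
    print("origin",o.round(1),"x",Rw[:,0].round(3),"y",Rw[:,1].round(3),"grip",(o+Rw@[0,0,101.5]).round(1),"lip",(o+Rw@[60,0,0]).round(),"rear",(o+Rw@[-60,0,0]).round()); print(e.round(1).tolist())
    return Rw,o
E
python3 - <<'E'
from h import *
s=optics.snapshot("wrist")
L=[(60,60,0),(60,-60,0)];T=[(-60,60,45),(-60,-60,45)]
iL=[(249,137),(395,139)];iT=[(246,297),(400,297)]
for ft in [(47.5,0,121.2),(51.3,0,97.5)]:
    pnp(s,L+T+[ft,(-51.3,0,105.5)],iL+iT+[(321.5,174),(321.5,336)])
    pnp(s,L+[ft,(-51.3,0,105.5)],iL+[(321.5,174),(321.5,336)])
g=cv2.cvtColor(s["image"],cv2.COLOR_BGR2GRAY)
print(g[250:420:4,321].tolist()); print(g[120:180:3,275].tolist()); print(g[270:330:2,275].tolist())
E
```

```text
origin [633.1 -39.2  24.6] x [ 0.917 -0.247  0.314] y [0.26  0.966 0.001] grip [602.4 -30.9 120.9] lip [688. -54.  43.] rear [578. -24.   6.]
[[-1.6, 0.6], [2.5, -1.3], [-0.1, 1.9], [-1.2, 1.9], [0.1, 2.1], [0.5, -5.5]]
origin [631.5 -38.   28. ] x [ 0.919 -0.256  0.3  ] y [0.266 0.964 0.008] grip [601.9 -30.6 124.8] lip [687. -53.  46.] rear [576. -23.  10.]
[[-2.7, 1.1], [2.7, 0.4], [0.6, 0.9], [-0.6, -2.7]]
origin [634.  -39.4  22. ] x [ 0.897 -0.241  0.37 ] y [ 0.26   0.966 -0.001] grip [597.7 -29.6 116.3] lip [688. -54.  44.] rear [580. -25.  -0.]
[[-1.8, 0.8], [2.7, -1.1], [1.6, 1.1], [-2.9, 1.2], [0.1, -0.5], [0.4, -2.1]]
origin [633.8 -38.6  21. ] x [ 0.895 -0.25   0.37 ] y [0.266 0.964 0.008] grip [597.4 -29.3 115.3] lip [688. -54.  43.] rear [580. -24.  -1.]
[[-2.0, 0.9], [2.0, 0.2], [0.6, 0.5], [-0.5, -1.9]]
[28, 26, 27, 26, 26, 25, 21, 19, 18, 18, 20, 19, 18, 18, 19, 17, 19, 18, 19, 17, 19, 19, 102, 115, 115, 114, 114, 113, 112, 113, 112, 111, 112, 111, 111, 110, 110, 110, 108, 108, 107, 108, 108]
[43, 44, 43, 45, 45, 44, 44, 197, 208, 212, 211, 215, 208, 217, 217, 215, 211, 172, 161, 203]
[195, 195, 197, 189, 96, 86, 87, 87, 87, 89, 85, 87, 80, 174, 190, 132, 117, 119, 119, 119, 119, 118, 117, 117, 118, 117, 117, 116, 118, 117]
```

>>> apply_moves(motion=[{"translation": [1.7, 1.2, 25], "twist": [0, 0, 0], "grip": 85}, {"translation": [1.7, 1.2, 50], "twist": [0, 0, 0], "grip": 85}, {"translation": [1.7, 1.2, 66], "twist": [0, 0, 0], "grip": 85}, {"translation": [1.7, 1.2, 66], "twist": [0, 0, 0], "grip": 60}, {"translation": [1.7, 1.2, 66], "twist": [0, 0, 0], "grip": 35}, {"translation": [1.7, 1.2, 66], "twist": [0, 0, 0], "grip": 15}, {"translation": [1.7, 1.2, 66], "twist": [0, 0, 0], "grip": 5}, {"translation": [1.7, 1.2, 66], "twist": [0, 0, 0], "grip": 5}, {"translation": [1.7, 1.2, 66], "twist": [0, 0, 0], "grip": 5}, {"translation": [1.7, 1.2, 66], "twist": [0, 0, 0], "grip": 5}], force=60)

```text
clock: 12.97
ee_pos: [603.8, -32.0, 113.8]
tcp_rot: [0.019, 0.98, -0.13, 0.149]
contact_force: [-1.5, 0.7, 6.3]
finger_gap: 17.0
grip_force: 58.6
```

Run:
```python
from h import *
p,r,s=pose(); print(p.round(1),s["qpos"].round(2),s["contact_force"].round(1),s["finger_gap"],s["grip_force"])
w=optics.snapshot("wrist"); g=cv2.cvtColor(w["image"],cv2.COLOR_BGR2GRAY)
for y in range(120,480,9): print(f"{y:3d}",''.join(str(min(9,int(g[y:y+4,x:x+3].mean())//26)) for x in range(200,450,4)))
print("up",r.inv().apply([0,0,1]).round(3),"back",r.inv().apply([-.966,.26,0]).round(3))
```

```text
[603.8 -32.  113.8] [ 0.29  0.65 -0.5   2.03  1.09  0.44 -2.9 ] [-1.5  0.7  6.3] 17.00179963905973 58.56974492497102
120 555555555554432222222222222222222222222222222222222222222215555
129 443322222122222222222222222222222336787688755555555222222223555
138 222222222222222222222222222222478988999799987555555422222222555
147 222222228999988888899999999888899998999989998777777766322222355
156 222222227899999999999999999999999999999999999999999998422222255
165 445555566699999999999999999999999999999999999999999997622222235
174 555555576699999999999999999999999999999999999999999997722222225
183 555455584588888888888888888988989999999999999999999995822222223
192 876533574459889999999999999999999999999999999999999975732222222
201 988753576458888888888888882111111111255588888888888866652222222
210 986543676358888888888888841111111111125568888888888858672222222
219 987643843455888888888888811111111111115569999999999943582222222
228 876433753356999999999999811111111111115569988888888833674222222
237 876435753355788888888888811111111111115578888888888833776222222
246 545557663355688888888888811
[... 1090 characters left out ...]
0000000220100000000000000000000000
399 111110000000000000000015530000000000455300000000000000000000000
408 110000000000000000000015551000000002555300000000000000000000000
417 100000000000000000000015555555555555555400000000000000000000000
426 000000000000000000000000001234444321100000000000000000000000000
435 000000000000000000000000000000000000000000000000000000000000000
444 000110000000000000000000000000000000000000000000000000000041000
453 012000000000000000000000000000000000000000000000000000000002430
462 000000000000000000000000000000000000000000000000000000000000003
471 000000000000000000000000000000000000000000000000000000000000000
up [ 0.298 -0.002 -0.955] back [-0.955  0.001 -0.298]
```

Run:
```python
from h import *
go((603,-32,128),-.265,.3); go((588,-36,128),-.18,.25); go((574.5,-45.5,106),-.045,.06)
```

```text
t [  3.6   0.2 -13.8] w [-0.002 -0.002  0.001] rows 0.3
t [ -9.3   8.  -17.8] w [ 0.021 -0.052 -0.081] rows 0.8
t [-25.9  20.7   0.1] w [ 0.038 -0.241 -0.216] rows 2.6
```

>>> apply_moves(motion=[{"translation": [2, 0, -7], "twist": [0, 0, 0], "grip": 5}, {"translation": [3.6, 0, -14], "twist": [0, 0, 0], "grip": 5}, {"translation": [0, 4, -16], "twist": [0.01, -0.025, -0.04], "grip": 5}, {"translation": [-9, 8, -18], "twist": [0.02, -0.05, -0.08], "grip": 5}, {"translation": [-15, 13, -14], "twist": [0.026, -0.1, -0.13], "grip": 5}, {"translation": [-20, 17, -9], "twist": [0.032, -0.16, -0.17], "grip": 5}, {"translation": [-26, 21, -4], "twist": [0.038, -0.24, -0.216], "grip": 5}, {"translation": [-26, 21, -2], "twist": [0.038, -0.24, -0.216], "grip": 5}, {"translation": [-26, 21, -2], "twist": [0.038, -0.24, -0.216], "grip": 5}])

```text
clock: 13.77
ee_pos: [572.9, -47.0, 105.7]
tcp_rot: [0.001, 0.999, -0.025, 0.03]
contact_force: [0.3, 0.7, -3.4]
finger_gap: 17.1
grip_force: 58.7
```

```bash
cat >> h.py <<'E'
def dig(w,x0,y0,x1,y1,dx,dy):
    g=cv2.cvtColor(w["image"],cv2.COLOR_BGR2GRAY)
    for y in range(y0,y1,dy): print(f"{y:3d}",''.join(str(min(9,int(g[y:y+dy//2+1,x:x+dx-1].mean())//26)) for x in range(x0,x1,dx)))
def st():
    p,r,s=pose(); print(p.round(1),s["qpos"].round(2),s["contact_force"].round(1),round(s["finger_gap"],1),round(s["grip_force"]),"toolx",r.apply([1,0,0]).round(3)); return p,r,s
E
python3 - <<'E'
from h import *
p,r,s=st(); w=optics.snapshot("wrist"); dig(w,100,0,470,360,4,9)
E
```

```text
[572.9 -47.  105.7] [ 0.51  0.76 -0.77  1.88  0.79  0.76 -2.32] [ 0.3  0.7 -3.4] 17.1 59 toolx [ 0.997 -0.05   0.059]
  0 444444444444444444444444444444444444555555555555555555555555555555555555555555555555555555555
  9 111111111111111111111111111111111111111111111111111111111111111111111111111111111111111111155
 18 111111111111111111111111111111111111111111111111111111111111111111111111111111111111111111155
 27 111111111111111111111111111111111111111111111111111111111111111111111111111111111111111111255
 36 111111111111111111111111111111111111111123233332322222222224545555534321111111111111111112255
 45 111112222255555555555555555555555555558888799995888765556788988999969887555555555322212222355
 54 111112222245555555555555555555555555689998899996999886468899988999969998755555555222222221455
 63 111111222245555555555555555555555555789999899997999987468899989999979998755555555222222221555
 72 111111222235568888876533455555555555688999799996999886357889979999979988655555555222222221555
 81 111111222224799999988764333555555555557888588886888764355678858888778775555555555222222222555
 9
[... 2237 characters left out ...]
35111112222224
297 111111111111222235555555555555783334558999889942221111100000000222899999987633335111122222224
306 111111111111122225555555555555683334556876211122211100000000000222200157766533344111122222234
315 111111111111122235555555555555693333333331111222210000000000000122211117853334353111122222235
324 111111111111122225555555555555594333333311111222100000000000000022220000333333383111122222268
333 111111111111122224555555555555595333333211111233100000000000000023321000133333492211122222278
342 111111111111112223555555544445588888831111110003100000000000000131000000001777882221122222288
351 111111111111112222454200000000155443100000000000100000000000000100000000000121111100000101158
```

>>> apply_moves(motion=[{"translation": [0, 0, 2], "twist": [0, -0.03, 0], "grip": 5}, {"translation": [0, 0, 4], "twist": [0, -0.06, 0], "grip": 5}, {"translation": [0, 0, 5], "twist": [0, -0.076, 0], "grip": 5}, {"translation": [0, 0, 6], "twist": [0, -0.076, 0], "grip": 5}, {"translation": [0, 0, 6.5], "twist": [0, -0.076, 0], "grip": 5}])

```text
clock: 14.23
ee_pos: [572.5, -45.3, 103.2]
tcp_rot: [0.002, 1.0, -0.023, -0.008]
contact_force: [-8.4, -1.0, 20.3]
finger_gap: 17.3
grip_force: 61.7
```

Run:
```python
from h import *
p,r,s=st(); print(s["wrist_torque"].round(2))
```

```text
[572.5 -45.3 103.2] [ 0.5   0.8  -0.79  1.81  0.73  0.87 -2.26] [-8.4 -1.  20.3] 17.3 62 toolx [ 0.999 -0.045 -0.016]
[-0.39  1.58 -0.04]
```

Run:
```python
from h import *
p,r,s=pose(); w=optics.snapshot("wrist"); g=cv2.cvtColor(w["image"],cv2.COLOR_BGR2GRAY).astype(int)
for x in (240,270,300,390,405): print("col",x,g[125:165:2,x].tolist())
for x in (226,234,240,245,395,402,408,414): print("colrear",x,g[320:365:3,x].tolist())
for y in (150,156,330,338): print("row",y,g[y,215:260:3].tolist(),g[y,390:440:3].tolist())
for x in (315,325): print("bar",g[180:215:2,x].tolist())
```

```text
col 240 [157, 158, 157, 157, 158, 158, 185, 241, 239, 240, 241, 241, 241, 241, 242, 241, 239, 240, 243, 244]
col 270 [162, 162, 162, 163, 162, 164, 121, 241, 241, 241, 243, 243, 243, 243, 244, 244, 242, 241, 244, 246]
col 300 [162, 162, 162, 163, 162, 162, 159, 237, 243, 242, 243, 244, 244, 244, 245, 245, 243, 243, 245, 247]
col 390 [92, 91, 90, 91, 91, 91, 91, 96, 166, 163, 163, 165, 166, 167, 168, 172, 169, 167, 166, 172]
col 405 [90, 89, 89, 90, 89, 89, 90, 92, 161, 163, 163, 165, 165, 166, 168, 171, 170, 166, 167, 171]
colrear 226 [241, 240, 240, 241, 241, 241, 239, 173, 138, 136, 137, 137, 135, 21, 24]
colrear 234 [100, 99, 98, 94, 92, 89, 238, 193, 138, 137, 137, 138, 37, 22, 22]
colrear 240 [94, 95, 93, 92, 94, 90, 238, 193, 137, 137, 137, 114, 23, 22, 24]
colrear 245 [94, 95, 92, 91, 92, 90, 238, 193, 138, 137, 137, 26, 22, 22, 22]
colrear 395 [95, 99, 96, 94, 97, 93, 166, 43, 24, 24, 23, 22, 22, 20, 20]
colrear 402 [96, 99, 96, 96, 96, 92, 170, 241, 138, 137, 112, 21, 22, 21, 20]
colrear 408 [101, 95, 95, 96, 98, 93, 155, 241, 77, 65, 56, 51, 22, 24, 21]
colrear 414 [102, 10
[... 169 characters left out ...]
, 166, 166, 166, 149, 131, 93, 83, 47, 47, 47, 47, 45]
row 156 [154, 155, 156, 156, 156, 215, 163, 156, 240, 240, 240, 240, 241, 241, 241] [171, 171, 171, 172, 171, 171, 172, 171, 167, 126, 106, 73, 47, 48, 47, 47, 46]
row 330 [140, 139, 139, 166, 241, 149, 95, 94, 93, 94, 95, 94, 94, 94, 95] [96, 95, 95, 96, 97, 96, 96, 95, 109, 241, 200, 55, 57, 57, 56, 58, 57]
row 338 [139, 139, 139, 142, 244, 240, 238, 238, 238, 238, 238, 238, 239, 242, 61] [25, 90, 173, 169, 170, 170, 155, 140, 188, 240, 101, 55, 56, 56, 55, 57, 56]
bar [218, 242, 247, 244, 244, 244, 244, 175, 156, 110, 42, 43, 42, 43, 41, 41, 41, 40]
bar [219, 240, 247, 245, 219, 173, 151, 154, 158, 109, 39, 40, 39, 39, 40, 38, 38, 38]
```

Run:
```python
from h import *
w=optics.snapshot("wrist")
Rw,o=pnp(w,[(60,60,0),(60,-60,0),(-60,60,45),(-60,-60,45)],[(231,138),(417,140),(226,341),(421,342)])
Rw,o=pnp(w,[(60,60,0),(60,-60,0),(-60,60,45),(-60,-60,45),(47.5,0,121.2)],[(231,138),(417,140),(226,341),(421,342),(324,199)])
p,r,s=pose(); M=r.as_matrix(); print("tcp in scoop",(Rw.T@(p-o)).round(1),"rel x",(Rw.T@M[:,0]).round(3))
```

```text
origin [575.4 -47.2   6.8] x [ 0.998 -0.053 -0.042] y [0.054 0.999 0.007] grip [579.7 -48.1 108.2] lip [635. -50.   4.] rear [516. -44.   9.]
[[0.2, 0.1], [0.2, -0.2], [-0.2, 0.3], [-0.2, -0.3]]
origin [575.5 -47.3   6.7] x [ 0.999 -0.049  0.007] y [ 0.049  0.999 -0.004] grip [574.9 -46.8 108.2] lip [635. -50.   7.] rear [516. -44.   6.]
[[-0.8, 0.5], [1.2, -0.5], [1.1, 0.4], [-1.7, 0.3], [0.2, -1.2]]
tcp in scoop [-2.4  1.4 96.6] rel x [ 1.     0.004 -0.022]
```

>>> apply_moves(motion=[{"translation": [0, 0, -1], "twist": [0, -0.02, 0], "grip": 5}, {"translation": [8, 0, -1.1], "twist": [0, -0.02, 0], "grip": 5}, {"translation": [16, 0, -1.2], "twist": [0, -0.02, 0], "grip": 5}, {"translation": [24, 0, -1.3], "twist": [0, -0.02, 0], "grip": 5}, {"translation": [32, 0, -1.5], "twist": [0, -0.02, 0], "grip": 5}, {"translation": [40, 0, -1.6], "twist": [0, -0.02, 0], "grip": 5}, {"translation": [47, 0, -1.7], "twist": [0, -0.02, 0], "grip": 5}])

```text
clock: 14.92
ee_pos: [619.7, -46.9, 103.8]
tcp_rot: [0.001, 1.0, -0.022, -0.018]
contact_force: [-8.0, 0.3, 14.6]
finger_gap: 17.0
grip_force: 60.6
```

Run:
```python
from h import *
p,r,s=st(); print(s["wrist_torque"].round(2)); w=optics.snapshot("wrist"); dig(w,200,60,440,350,3,8)
```

```text
[619.7 -46.9 103.8] [ 0.47  0.86 -0.79  1.65  0.71  0.98 -2.19] [-8.   0.3 14.6] 17.0 61 toolx [ 0.998 -0.045 -0.036]
[-0.02  1.54  0.01]
 60 88888888888888888888888888888888888888888888888888888888888888888888888888888888
 68 77777777888888888777776668888888887777776788888888888777778888888888887777788888
 76 55555556666666666666666666666666666666666666666666666666666666666666666666666666
 84 55555555566666666666666666666666666666666666666666666666666666666666666666666666
 92 55555556666666666666666666666666666666666666666666666666666666666666666666655333
100 55555556666666666666666666666666666666666666666666666666666666666666666654443333
108 55555555666666666666667747777774776544356666656667467777756665443333333333333111
116 55555555566666666678899869999995998887643466788899779999986887754333333333332111
124 55555555566666666889999969999996999998874378899999789987764666665533333333332111
132 45555555666666667899999979999996999998875478999999866666665666665533333333331111
140 33345555658899999889999969999996999998876878899766456666645666655566666664331111
148 43334555658689999988889
[... 1482 characters left out ...]
88777777444447932211
292 55555556963333455599999998998222211111111111111111222258999999999987444448822221
300 55555555983333455555555543333222211111111111111111122223456888887764444449722222
308 55555555983333333333331111122222111111110000000000022222111119998633344469422222
316 55555555894333333333321111122222111000000000000000012222111111433333334489222222
324 55555555794333333333211111222221000000000000000000002222211111133333333398222222
332 55555555697555555553111111233331000100000000000000002333210000013333333496222222
340 55555555555555554211110000000241100111100000000000013300000000000246654442222222
348 01010114555555541000011100000001100001101001010000010000000000000002432222221101
```

>>> apply_moves(motion=[{"translation": [5, 0, -0.2], "twist": [0, 0, 0], "grip": 5}, {"translation": [10, 0, -0.4], "twist": [0, 0, 0], "grip": 5}, {"translation": [14, 0, -0.5], "twist": [0, 0, 0], "grip": 5}, {"translation": [16, 0, -0.6], "twist": [0, 0, 0], "grip": 5}, {"translation": [16, 0, -0.6], "twist": [0, 0, 0], "grip": 5}])

```text
clock: 15.38
ee_pos: [636.0, -47.5, 103.7]
tcp_rot: [0.001, 1.0, -0.022, -0.017]
contact_force: [-6.0, -0.6, 8.5]
finger_gap: 17.1
grip_force: 59.9
```

Run:
```python
from h import *
p,r,s=st(); print(s["wrist_torque"].round(2)); w=optics.snapshot("wrist"); dig(w,200,90,440,300,3,7)
```

```text
[636.  -47.5 103.7] [ 0.46  0.88 -0.79  1.6   0.7   1.   -2.17] [-6.  -0.6  8.5] 17.1 60 toolx [ 0.998 -0.045 -0.035]
[-0.02  0.81  0.  ]
 90 88888888888888888888888888888888888888888888888888888888888888888888888744444444
 97 88777776688888888887777766888888777777777788888888777777788888888887755444444444
104 55555555555555555555555555555555555555555555555555555555555555555555555554444444
111 55555555555555555555555555555555555555555555555555555555555555555555443333344444
118 55555555555566666666666666666666666666666666666666666666666666666643333333333333
125 55555555555555666666666666666666666666666666666666666666666655433333333333333333
132 55555555555555556666666666666666666666666666666666666444666333333333333333333333
139 55555555555555566666666666666666666666666666666666653333333333333333333333333333
146 55555555558589999878888858888885888877656786778865355555545555555666666644321111
153 55555555568679998789999959999995999988765567889966456666645666655566666644321111
160 33555555567879998889999969999996999998875477667766466666655666665566666645321111
167 33334555577879999789999
[... 887 characters left out ...]
55555555533345441111
244 55555558533334555999986655778885821111111111111111255577655555555669933333351111
251 55555569733334655999777885889998841111111111111111355587555444555579833333452111
258 55555559833333555898788998899999731111111111111111355554444455555557833333551111
265 55555559833333555796789999799999941111111111111111455456788888887767634433541111
272 55555558933333555599789999978999951111111111111111555478889999998876534433541111
279 55555557943333455589999889998578851111111111111111555457899999999985444436632111
286 55555557953333455799999999999999951111111111111111554788999888888887444338922211
293 55555556963333555699999999998222211111111111111111222248999999999877344438822211
```

Both remaining insulators in the lane are now on the ramp behind the lip (rows 146–181), with the first two still in the pan. I'll raise the mouth.

>>> apply_moves(motion=[{"translation": [-4.2, 0, -4.4], "twist": [0, 0.06, 0], "grip": 5}, {"translation": [-9.8, 0, -7.7], "twist": [0, 0.12, 0], "grip": 5}, {"translation": [-15.9, 0, -10.9], "twist": [0, 0.18, 0], "grip": 5}, {"translation": [-22, 0, -13.7], "twist": [0, 0.24, 0], "grip": 5}, {"translation": [-28.6, 0, -16.5], "twist": [0, 0.3, 0], "grip": 5}, {"translation": [-28.6, 0, -16.5], "twist": [0, 0.3, 0], "grip": 5}, {"translation": [-28.6, 0, -16.5], "twist": [0, 0.3, 0], "grip": 5}, {"translation": [-28.6, 0, -16.5], "twist": [0, 0.3, 0], "grip": 5}])

```text
clock: 16.1
ee_pos: [609.3, -47.3, 119.4]
tcp_rot: [0.003, 0.991, -0.023, 0.132]
contact_force: [0.0, 0.3, -4.8]
finger_gap: 17.3
grip_force: 59.3
```

Run:
```python
from h import *
p,r,s=st(); print(s["wrist_torque"].round(2)); w=optics.snapshot("wrist"); dig(w,200,90,440,340,3,7)
print("up",r.inv().apply([0,0,1]).round(3))
```

```text
[609.3 -47.3 119.4] [ 0.46  0.69 -0.66  1.98  0.98  0.51 -2.5 ] [ 0.   0.3 -4.8] 17.3 59 toolx [ 0.964 -0.044  0.261]
[ 0.06  0.54 -0.04]
 90 88888888888888888888888888888888888888888888888888888888888888888888888888888888
 97 55555555555555555555555555555555555555555555555555555555555555555555555555555555
104 55555555555555555555555555555555555555555555555555555555555555555555555555555555
111 55555555555555555555555555555555555555555555555555555555555555555555555555555555
118 33333333333333333333333333333333333333333333333334444444444444444444444444444444
125 11111121222222222222222222222222222222222222222222222222222222222222222222222222
132 11111211222222222222222222222222222222222222222222222222222222222222222222222222
139 11111222222222222222222222222222222222222222222222222222222222222222222222222222
146 55555555556777666666665545555554555666666665555554544444455555555444444222222222
153 55555555557899999987788758888876887767899997778885888888488777999999999922222222
160 55555555557599999788899879999977998887668868889996899999689988779999998832222221
167 76533345558589997889999
[... 1423 characters left out ...]
5555558833333555688887645535555541111111111111001555334455556665555433334411112
293 55555558833333544588886755553333311111111110000000222234333334444433333334411112
300 55555558833333555888885644443333210000000000000000122223344555555555333335311112
307 55555557843333455688884111123333100000000000000000022222000025555553233335211112
314 55555556853333444466651111133333000000000000000000022222100002445553233235211112
321 55555556853333333333311111233332000000000000000000012222200000355433332244111112
328 55555555863333333333111101222221000000000000000000002222210000033333332244111112
335 55555555873333333332111001123330000000000000000000002332110000013333333244111112
up [ 0.261  0.001 -0.965]
```

>>> apply_moves(motion=[{"translation": [1.3, 0, -5], "twist": [0, 0.03, 0], "grip": 5}, {"translation": [3.4, 0, -13], "twist": [0, 0.06, 0], "grip": 5}, {"translation": [6, 0, -23], "twist": [0, 0.09, 0], "grip": 5}, {"translation": [8.6, 0, -33], "twist": [0, 0.09, 0], "grip": 5}, {"translation": [9.1, 0, -35], "twist": [0, 0.09, 0], "grip": 5}, {"translation": [9.1, 0, -35], "twist": [0, 0.09, 0], "grip": 5}])

```text
clock: 16.65
ee_pos: [609.6, -47.5, 155.6]
tcp_rot: [0.004, 0.984, -0.023, 0.176]
contact_force: [1.0, 0.3, -4.3]
finger_gap: 16.7
grip_force: 59.4
```

Run:
```python
from h import *
p,r,s=st(); print(s["wrist_torque"].round(2)); w=optics.snapshot("wrist"); dig(w,200,110,440,340,3,7)
print("up",r.inv().apply([0,0,1]).round(3))
```

```text
[609.6 -47.5 155.6] [ 0.46  0.6  -0.64  2.04  1.05  0.42 -2.58] [ 1.   0.3 -4.3] 16.7 59 toolx [ 0.937 -0.044  0.348]
[0.03 0.75 0.01]
110 66666666666666666666666666666666666666666666666666666666666666666666666666666666
117 66666666666666666666666666666666666666666666666666666666666666666666666666666666
124 66666666666666666666666666666666666666666666666666666666666666666666666666666666
131 44444444444444444444444444444444444444444444444444444444444444444444444444444444
138 44444444444444444444444444444444444444444444444444444444444444444444444444444444
145 44444444444544444444444444444444444444444444444444444444444444444444444444444444
152 11111111115777788888888888888888888888888888888888888888888888888888888812444444
159 11111111116477888888888888888888888888888888888888888888888888888888887622444444
166 11111111126477777777888888888888888888888888888888888888888888888888887632444444
173 33333333346658888888888888888888888888888888888888888888888888888888888652444444
180 44444444465658888888888888888888888888888888888888888888888888888888888662444444
187 44444444464335555555555555
[... 1165 characters left out ...]
2224447622222443677765366777466430000000000000000444322334444554445432226722344
292 42224446622222333477656567755222200000000000000000222223332233444443322223322222
299 43222446722222444477567543443222200000000000000000122223334444444444322223322222
306 43222446732222344577565111012222100000000000000000022222000024444444322224322222
313 42223445732222333466531111122222000000000000000000022222100001333333222234222222
320 32344445742222223333311111122222000000000000000000012222200000344332222234222222
327 44444444752222333333100000222221000000000000000000002222210000022222222233222222
334 44444444762223333332000000122240000000000000000000002333210000012222222233222222
up [ 0.348 -0.    -0.938]
```

The ramp is clear and the insulators have rolled to the rear of the pan. I'll lift and carry.

>>> apply_moves(motion=[{"translation": [3.5, 0, -9.4], "twist": [0, 0, 0], "grip": 5}, {"translation": [8.7, 0, -23.5], "twist": [0, -0.02, 0], "grip": 5}, {"translation": [13.9, 0, -37.5], "twist": [0, -0.04, 0], "grip": 5}, {"translation": [19.1, 0, -51.5], "twist": [0, -0.06, 0], "grip": 5}, {"translation": [24.4, 0, -65.7], "twist": [0, -0.08, 0], "grip": 5}, {"translation": [27.8, 0, -75], "twist": [0, -0.1, 0], "grip": 5}, {"translation": [27.8, 0, -75], "twist": [0, -0.1, 0], "grip": 5}, {"translation": [27.8, 0, -75], "twist": [0, -0.1, 0], "grip": 5}, {"translation": [27.8, 0, -75], "twist": [0, -0.1, 0], "grip": 5}])

```text
clock: 17.45
ee_pos: [607.1, -48.2, 233.2]
tcp_rot: [0.003, 0.992, -0.023, 0.125]
contact_force: [-0.5, -0.4, -4.9]
finger_gap: 17.0
grip_force: 59.4
```

Run:
```python
from h import *
p,r,s=st(); print(s["wrist_torque"].round(2)); w=optics.snapshot("wrist"); dig(w,200,130,440,340,3,9)
for q,y,t in [((560,-120,235),-.2,.22),((500,-190,235),-.32,.2),((422,-276,225),-.45,.15)]: go(q,y,t)
```

```text
[607.1 -48.2 233.2] [ 0.61  0.56 -0.88  1.86  0.71  0.76 -2.24] [-0.5 -0.4 -4.9] 17.0 59 toolx [ 0.968 -0.045  0.248]
[0.02 0.56 0.04]
130 77777777777777777777777777777777777777777776766666666666666666666666666666666666
139 44444444444444444444444444444444444444444444444444444444444444444444444466666666
148 33333333335777777777777777777777777777777777777777777777777766666666666666666666
157 11111111115577777777788888888888888888888888888888888888888888888888887666666666
166 12223444446477777777777778788888888888888888888888888888888888888888888666666666
175 12222444456447888888888888888888888888888888888888888888888888888888888566666666
184 12222446765334666666666666666677777777776777777777777777777777777777774466666666
193 12223577764334677777777777777777777777777777776666665777777777777777762666666666
202 12223766664334477777777777777777774111111111111113444446777777777777753756666664
211 12223577657324467777777777777777761111111111111111344445777777777777744646666334
220 12222444642223457777777777777777731111111111111111144445777777777777733336676434
229 12223444652224447777755555
[... 545 characters left out ...]
4454444432223333333
292 12222446722222333477656334443222200000000000000000122223333333333333322223333333
301 12222446732222544677567422222222100000000000000000022221112344444444322223333333
310 12222445732222333577461000022222000000000000000000012221000002333333222223333333
319 11222444742222222222210000122221000000000000000000002222100000344332222233333333
328 11222344752222222222000000222220000000000000000000001222210000022222222233333333
337 11222444762222222210000000001220000000000000000000002210000000001222222233333333
t [-41.7  74.  -12.5] w [-0.035 -0.03   0.15 ] rows 2.1
t [-96.7 146.7 -26.4] w [-0.06  -0.05   0.267] rows 4.3
t [-170.9  236.2  -35. ] w [-0.079 -0.099  0.396] rows 7.0
```

>>> apply_moves(motion=[{"translation": [-8, 14, -2.5], "twist": [-0.007, -0.006, 0.03], "grip": 5}, {"translation": [-24, 42, -7], "twist": [-0.02, -0.017, 0.085], "grip": 5}, {"translation": [-41.7, 74, -12.5], "twist": [-0.035, -0.03, 0.15], "grip": 5}, {"translation": [-60, 98, -17], "twist": [-0.043, -0.037, 0.19], "grip": 5}, {"translation": [-78, 122, -22], "twist": [-0.052, -0.043, 0.23], "grip": 5}, {"translation": [-96.7, 146.7, -26.4], "twist": [-0.06, -0.05, 0.267], "grip": 5}, {"translation": [-121, 176, -29], "twist": [-0.066, -0.066, 0.31], "grip": 5}, {"translation": [-145, 205, -32], "twist": [-0.072, -0.082, 0.35], "grip": 5}, {"translation": [-162, 226, -34], "twist": [-0.077, -0.093, 0.38], "grip": 5}, {"translation": [-171, 236, -35], "twist": [-0.079, -0.099, 0.396], "grip": 5}])

```text
clock: 18.33
ee_pos: [418.7, -278.9, 224.5]
tcp_rot: [0.017, 0.971, -0.225, 0.072]
contact_force: [0.8, 0.3, -4.2]
finger_gap: 17.3
grip_force: 59.3
```

Run:
```python
from h import *
p,r,s=st(); w=optics.snapshot("wrist"); np.save("pics/wc.npy",w["world_from_camera"]); cv2.imwrite("pics/wc.png",w["image"])
C=[px(w,(505+a*89,-316+b*89,80)).round() for a,b in((1,1),(1,-1),(-1,-1),(-1,1))]; print(C)
cmap(w["image"],60,0,640,340,6,12)
yaw=-.45; u=np.array([np.cos(yaw),np.sin(yaw)]); lip=np.array([505,-316])-30*u
for ph,lz in ((0,100),(.2,95),(.4,85),(.6,80),(.8,78),(.87,78)):
    x=-62.4*np.cos(ph)+96.6*np.sin(ph); z=62.4*np.sin(ph)+96.6*np.cos(ph)
    print(ph,end=' '); go((*(lip+x*u),lz+z),yaw,-ph-.03)
```

```text
[ 418.7 -278.9  224.5] [ 1.16  0.45 -0.86  2.03  0.55  0.72 -2.05] [ 0.8  0.3 -4.2] 17.3 59 toolx [ 0.888 -0.435  0.147]
[array([161.,  73.]), array([370., -38.]), array([464., 180.]), array([267., 275.])]
0                                                                                                  
12                                                                                                  
24                                                                                                  
36                                                                                                  
48                                                                                                  
60                                                                                                  
72 #                                                                                                
84 ##                                                                                               
96 ###                                                                                 
[... 1706 characters left out ...]
,,..,                                    
312 .............,,######       ,..ooo,##...#########...##,,,...,                                    
324 ..............,,####        o....o###..###########..###.....,                                    
336 ............##..,#          o....####..###########..####....                                     
0 t [-2.2 -5.5 27.5] w [ 0.003 -0.177 -0.008] rows 1.4
0.2 t [18.8 -5.7 25.1] w [ 0.002 -0.377 -0.008] rows 3.0
0.4 t [40.1 -5.9 32.1] w [ 0.001 -0.577 -0.008] rows 4.6
0.6 t [62.3 -6.  38.7] w [ 0.    -0.777 -0.009] rows 6.2
0.8 t [84.1 -6.2 46.9] w [-0.001 -0.977 -0.009] rows 7.8
0.87 t [91.5 -6.3 50.1] w [-1.000e-03 -1.047e+00 -9.000e-03] rows 8.4
```

>>> apply_moves(motion=[{"translation": [-1, -3, 14], "twist": [0, -0.09, 0], "grip": 5}, {"translation": [-2, -5.5, 27], "twist": [0, -0.177, -0.008], "grip": 5}, {"translation": [8, -5.6, 26], "twist": [0, -0.277, -0.008], "grip": 5}, {"translation": [19, -5.7, 25], "twist": [0, -0.377, -0.008], "grip": 5}, {"translation": [30, -5.8, 28], "twist": [0, -0.477, -0.008], "grip": 5}, {"translation": [40, -5.9, 32], "twist": [0, -0.577, -0.008], "grip": 5}, {"translation": [40, -5.9, 32], "twist": [0, -0.577, -0.008], "grip": 5}])

```text
clock: 18.97
ee_pos: [469.6, -290.1, 193.9]
tcp_rot: [-0.049, 0.953, -0.214, -0.207]
contact_force: [0.4, -1.4, -4.9]
finger_gap: 17.0
grip_force: 59.7
```

Run:
```python
from h import *
p,r,s=st(); print("pitch",np.arcsin(r.apply([1,0,0])[2]))
yaw=-.45; u=np.array([np.cos(yaw),np.sin(yaw)]); lip=np.array([505,-316])-30*u
for ph,lz in ((.5,82),(.6,80),(.7,78),(.8,76),(.87,76)):
    x=-62.4*np.cos(ph)+96.6*np.sin(ph); z=62.4*np.sin(ph)+96.6*np.cos(ph)
    print(ph,end=' '); go((*(lip+x*u),lz+z),yaw,-ph-.03)
```

```text
[ 469.6 -290.1  193.9] [ 0.87  0.87 -0.75  1.39  0.44  1.52 -1.94] [ 0.4 -1.4 -4.9] 17.0 60 toolx [ 0.822 -0.388 -0.416]
pitch -0.42938401040325824
0.5 t [ 3.   8.  -4.5] w [-0.002 -0.101  0.008] rows 0.8
0.6 t [14.2  8.1 -7.7] w [-0.001 -0.201  0.008] rows 1.6
0.7 t [25.8  8.1 -9.9] w [-0.001 -0.301  0.009] rows 2.4
0.8 t [ 37.7   8.2 -11. ] w [-0.001 -0.401  0.009] rows 3.2
0.87 t [ 45.7   8.3 -12.3] w [-0.    -0.471  0.009] rows 3.8
```

>>> apply_moves(motion=[{"translation": [3, 5, -4.5], "twist": [0, -0.1, 0.005], "grip": 5}, {"translation": [8, 7, -6], "twist": [0, -0.15, 0.008], "grip": 5}, {"translation": [14, 8, -7.7], "twist": [0, -0.2, 0.008], "grip": 5}, {"translation": [20, 8, -8.8], "twist": [0, -0.25, 0.008], "grip": 5}, {"translation": [26, 8, -9.9], "twist": [0, -0.3, 0.008], "grip": 5}, {"translation": [26, 8, -9.9], "twist": [0, -0.3, 0.008], "grip": 5}, {"translation": [26, 8, -9.9], "twist": [0, -0.3, 0.008], "grip": 5}])

```text
clock: 19.55
ee_pos: [488.0, -307.8, 197.1]
tcp_rot: [-0.078, 0.912, -0.208, -0.345]
contact_force: [0.5, -0.3, -2.2]
finger_gap: 17.0
grip_force: 59.9
```

Run:
```python
from h import *
p,r,s=st(); print("pitch",np.arcsin(r.apply([1,0,0])[2]))
yaw=-.45; u=np.array([np.cos(yaw),np.sin(yaw)]); lip=np.array([505,-316])-30*u
for ph,lz in ((.8,76),(.87,76)):
    x=-62.4*np.cos(ph)+96.6*np.sin(ph); z=62.4*np.sin(ph)+96.6*np.cos(ph)
    print(ph,end=' '); go((*(lip+x*u),lz+z),yaw,-ph-.03)
w=optics.snapshot("side"); cmap(w["image"],210,220,390,470,2,6)
```

```text
[ 488.  -307.8  197.1] [ 0.75  1.07 -0.67  1.01  0.41  1.93 -1.87] [ 0.5 -0.3 -2.2] 17.0 60 toolx [ 0.675 -0.325 -0.662]
pitch -0.7235927243358647
0.8 t [17.1 -0.  -2.9] w [ 0.003 -0.106  0.   ] rows 0.9
0.87 t [24.3 -0.  -6.5] w [ 0.003 -0.176  0.   ] rows 1.4
220                                o,,,,,,,,,,,,,,..................##...##.#################.
226    oo,,,,,,,,,,,,,,...............................................########################
232 ..........................................................#######.########################
238 ..........................................................##.....#########################
244 .....................................oWWWWWWWoo.......##########.....#####################
250 .....................................oooo,oo,o,....#.##.#####.......####################..
256 .............................,,,,,,,,..........,#.##.####.########.....####....,,,,     ..
262 .....,,,,,,,,,,,,,,,,,.#,,,,,,,,,,,,,,,,,,,,,,WW.#############.......###.........,,,,     
268 ,,,,,,,,,,,WWWW,WW,,########.,,,,,,,,,,,,,,W####..#####.######.....,,,,,,.
[... 2360 characters left out ...]
                               
424                                                                                           
430                                                                                           
436                                                                                           
442                                                                                           
448                                                                                           
454                                                                                           
460                                                                                           
466
```

Run:
```python
from h import *
p,r,s=pose()
go((480,-300,260),-.45,-.5); go((470,-280,260),-.3,-.03)
for n in("scene","side"):
    w=optics.snapshot(n); print(n); im=w["image"].astype(int); hsv=cv2.cvtColor(w["image"],cv2.COLOR_BGR2HSV)
    m=((hsv[...,1]<60)&(hsv[...,2]>110)).astype(np.uint8)*255
    x0,y0,x1,y1=(125,185,222,262) if n=="scene" else (300,340,385,420)
    k,_,st_,ce=cv2.connectedComponentsWithStats(m[y0:y1,x0:x1])
    for i in range(1,k):
        if st_[i,4]>15: c=ce[i]+[x0,y0]; print(c.round(),st_[i,4],onz(w,*c,19).round())
```

```text
t [-48.5  -3.8 -39.4] w [0.003 0.223 0.001] rows 1.8
t [-61.8 -17.5 -27.7] w [-0.054  0.692 -0.141] rows 5.7
scene
[167. 187.] 75 [ 359. -367.   19.]
[192. 192.] 329 [ 375. -304.   19.]
[176. 233.] 27 [ 520. -309.   19.]
side
[329. 374.] 1374 [ 559. -289.   19.]
[346. 401.] 98 [ 567. -345.   19.]
```

>>> apply_moves(motion=[{"translation": [-16, -1, -13], "twist": [0, 0.06, 0], "grip": 5}, {"translation": [-32, -2, -26], "twist": [0, 0.12, 0], "grip": 5}, {"translation": [-48, -4, -39], "twist": [0, 0.22, 0], "grip": 5}, {"translation": [-52, -8, -37], "twist": [-0.015, 0.34, -0.035], "grip": 5}, {"translation": [-56, -12, -34], "twist": [-0.03, 0.46, -0.07], "grip": 5}, {"translation": [-60, -16, -30], "twist": [-0.045, 0.58, -0.11], "grip": 5}, {"translation": [-62, -17.5, -28], "twist": [-0.054, 0.692, -0.141], "grip": 5}, {"translation": [-62, -17.5, -28], "twist": [-0.054, 0.692, -0.141], "grip": 5}, {"translation": [-62, -17.5, -28], "twist": [-0.054, 0.692, -0.141], "grip": 5}])

```text
clock: 20.45
ee_pos: [466.1, -280.3, 262.2]
tcp_rot: [-0.0, 0.989, -0.15, -0.017]
contact_force: [0.1, -1.7, -2.7]
finger_gap: 17.2
grip_force: 60.0
```

Run:
```python
from h import *
st()
go((570,0,250),0,-.03); go((490,300,230),.2,-.03)
for n in("scene","side"):
    w=optics.snapshot(n); print(n); hsv=cv2.cvtColor(w["image"],cv2.COLOR_BGR2HSV)
    m=((hsv[...,1]<60)&(hsv[...,2]>110)).astype(np.uint8)*255
    x0,y0,x1,y1=(125,200,222,262) if n=="scene" else (280,320,385,420)
    k,_,st_,ce=cv2.connectedComponentsWithStats(m[y0:y1,x0:x1])
    for i in range(1,k):
        if st_[i,4]>15: c=ce[i]+[x0,y0]; print(c.round(),st_[i],onz(w,*c,19).round())
    if n=="side": dig(w,290,330,390,420,2,4)
    else: dig(w,110,190,240,270,2,4)
```

```text
[ 466.1 -280.3  262.2] [ 1.04  0.57 -0.87  1.71  0.48  1.12 -1.86] [ 0.1 -1.7 -2.7] 17.2 60 toolx [ 0.955 -0.296 -0.033]
t [  16.7 -298.5   10.4] w [-0.005  0.004 -0.3  ] rows 7.2
t [-147.8 -561.5   34.8] w [-0.012  0.004 -0.5  ] rows 13.9
scene
[175. 234.] [45 33 10  2 17] [ 521. -313.   19.]
190 66666666666652111111111112211111111111111111111111111213555555666
194 55555555555531111111112111111111111111111111111111112212555556666
198 55555555555311111111111111111111111111111111111111123212455555555
202 66666666663111111111111111111111112111111111111111133211455555555
206 66666666641111111111221111111111112111111111111111232121355555555
210 66666666411111111112222222222222222222222222222222331121255555555
214 66666664211111111122222222222222222222222222222222321112455555555
218 66666642111111111222222222222222222222222222222223211112555555555
222 66666521111111112222222222222222222222222222222223211114556555666
226 55555321111111122222222222222222222222222222222232111125666666666
230 55553211111111122222222222222222222222222222222231111145555555555
234 5554333333333333333333333333334
[... 1326 characters left out ...]
5555555578789988874222222222355877777887
374 33333333333434455465888799888722222222236587777778
378 33333333334554699875667888887632222222222557777777
382 33333333345535699798876667665442222222222265777777
386 33333333345455578998876445543344222222222225577777
390 33333333334355577885765333333345422222222222557777
394 33333333333344256655543454344555542222222233454877
398 33333333333333344444333455455556986334554433332887
402 33333333333333333333333555434333333222232222222788
406 33333333333333333343333333222222322332222222232677
410 33333333333333333322223322222222222222222222232577
414 33333333323333222222222222223222322232222222233477
418 33333332222222222222233332222222222222222222238777
```

>>> apply_moves(motion=[{"translation": [8, -40, 2], "twist": [0, 0, -0.04], "grip": 5}, {"translation": [14, -80, 4], "twist": [0, 0, -0.08], "grip": 5}, {"translation": [17, -120, 6], "twist": [0, 0, -0.12], "grip": 5}, {"translation": [17, -160, 8], "twist": [0, 0, -0.16], "grip": 5}, {"translation": [17, -200, 9], "twist": [0, 0, -0.2], "grip": 5}, {"translation": [17, -240, 10], "twist": [0, 0, -0.25], "grip": 5}, {"translation": [17, -280, 10], "twist": [0, 0, -0.29], "grip": 5}, {"translation": [8, -320, 10], "twist": [0, 0, -0.3], "grip": 5}, {"translation": [-15, -352, 12], "twist": [0, 0, -0.32], "grip": 5}, {"translation": [-38, -385, 14], "twist": [0, 0, -0.35], "grip": 5}])

```text
clock: 21.38
ee_pos: [548.5, 101.2, 247.8]
tcp_rot: [-0.006, 1.0, 0.024, -0.015]
contact_force: [-0.3, 0.4, -1.6]
finger_gap: 17.2
grip_force: 60.0
```

Run:
```python
from h import *
st(); go((485,315,200),.2,-.03); go((485,315,120),.2,-.03)
```

```text
[548.5 101.2 247.8] [ 0.35  0.62 -0.93  1.7   0.52  1.12 -2.26] [-0.3  0.4 -1.6] 17.2 60 toolx [ 0.998  0.049 -0.03 ]
t [ -51.5 -216.    52.2] w [-0.017 -0.001 -0.151] rows 5.5
t [ -49.1 -215.   132.1] w [-0.017 -0.001 -0.151] rows 6.2
```

>>> apply_moves(motion=[{"translation": [-10, -40, 5], "twist": [0, 0, -0.03], "grip": 5}, {"translation": [-19, -80, 10], "twist": [0, 0, -0.06], "grip": 5}, {"translation": [-28, -120, 20], "twist": [-0.01, 0, -0.09], "grip": 5}, {"translation": [-37, -160, 30], "twist": [-0.015, 0, -0.12], "grip": 5}, {"translation": [-46, -198, 42], "twist": [-0.017, 0, -0.15], "grip": 5}, {"translation": [-51, -216, 60], "twist": [-0.017, 0, -0.151], "grip": 5}, {"translation": [-50, -216, 90], "twist": [-0.017, 0, -0.151], "grip": 5}, {"translation": [-49, -215, 118], "twist": [-0.017, 0, -0.151], "grip": 5}, {"translation": [-49, -215, 130], "twist": [-0.017, 0, -0.151], "grip": 5}, {"translation": [-49, -215, 130], "twist": [-0.017, 0, -0.151], "grip": 5}])

```text
clock: 22.22
ee_pos: [482.9, 310.9, 118.8]
tcp_rot: [0.004, 0.995, 0.1, -0.017]
contact_force: [-0.1, -0.6, -2.0]
finger_gap: 17.0
grip_force: 60.0
```

Run:
```python
from h import *
p,r,s=st(); print("tooly",r.apply([0,1,0]).round(3))
w=optics.snapshot("wrist"); g=cv2.cvtColor(w["image"],cv2.COLOR_BGR2GRAY).astype(int); dig(w,200,120,440,360,3,9)
```

```text
[482.9 310.9 118.8] [-0.12  0.8  -0.82  1.78  0.7   0.92 -2.63] [-0.1 -0.6 -2. ] 17.0 60 toolx [ 0.98   0.198 -0.034]
tooly [ 0.199 -0.98   0.004]
120 66666666666666666666666666666666666666666666666666666666666666666666666333333333
129 66666666666666666666666666666666666666666666666666666666666666666666643333333333
138 55555566555666545555555555555665566656666666666556666566666666655443333333333333
147 55555555556666666666666666666666666666666666666666666666666664333333333333333333
156 66666665555356666666666666666666666666667777776664556665444333333333333233333333
165 66666666655546666666666666666666666666666666654433333333433333333333333233333333
174 66666666654646666666666666677777777777777777754444444444444444433333333333333222
183 55555566654233555556666666666666666666666666653333333333333333333333332233333333
192 55555555553233477777777777776645777667777777643333333333333333333434432323333333
201 66666666546333367777777777743333332111000000000013333333333434444444432323333333
210 66666666546423347777777777763333331000000000000000333333333333333434422433322223
219 66666666532224
[... 641 characters left out ...]
66677776222225666666
291 66666666622222333366666666665111100000000000000000111136666666666675222226666666
300 66666666632222433366666654442111100000000000000000011114444677777774222236666666
309 66666666632222433333331000011111000000000000000000011111000003443332222246666666
318 66555556642222222222210000111111000000000000000000001111100000222222222256666666
327 66666666652222222222100000111110000000000000000000001111100000022222222266666555
336 66666666662222222210000000011220000000000000000000002221000000001222222266555555
345 22222356666666661000000000000010000000000000000000001000000000000005666665555322
354 00000001443221000000000000000000000000000000000000000000000000000000001233420000
```

Run:
```python
from h import *
w=optics.snapshot("wrist"); im=w["image"].astype(int); g=cv2.cvtColor(w["image"],cv2.COLOR_BGR2GRAY).astype(int); rb=im[...,2]-im[...,0]
for x in (240,270,300,380,405): print("col",x,[(int(y),int(rb[y,x])) for y in range(138,166,2)])
for y in (160,175): print("row",y,rb[y,218:250:2].tolist(),rb[y,400:432:2].tolist())
for x in (234,240,402,408): print("rear",x,g[332:356:2,x].tolist())
for y in (330,338): print("rowr",y,rb[y,218:245:2].tolist(),rb[y,400:430:2].tolist())
for x in (318,328): print("bar",g[184:214:2,x].tolist())
```

```text
col 240 [(138, 93), (140, 92), (142, 89), (144, 87), (146, 20), (148, 11), (150, 12), (152, 11), (154, 11), (156, 11), (158, 12), (160, 11), (162, 10), (164, 11)]
col 270 [(138, 92), (140, 92), (142, 50), (144, 49), (146, 14), (148, 11), (150, 10), (152, 11), (154, 10), (156, 10), (158, 10), (160, 10), (162, 11), (164, 9)]
col 300 [(138, 92), (140, 92), (142, 52), (144, 52), (146, 23), (148, 10), (150, 11), (152, 10), (154, 11), (156, 10), (158, 10), (160, 10), (162, 10), (164, 9)]
col 380 [(138, 93), (140, 93), (142, 68), (144, 55), (146, 48), (148, 11), (150, 10), (152, 11), (154, 9), (156, 8), (158, 8), (160, 8), (162, 7), (164, 8)]
col 405 [(138, 55), (140, 52), (142, 53), (144, 52), (146, 51), (148, 14), (150, 8), (152, 9), (154, 8), (156, 9), (158, 9), (160, 8), (162, 8), (164, 7)]
row 160 [90, 90, 89, 89, 89, 88, 15, 11, 11, 9, 10, 11, 11, 11, 11, 11] [8, 8, 8, 7, 8, 7, 7, 8, 16, 52, 51, 52, 51, 51, 51, 51]
row 175 [91, 92, 91, 90, 90, 29, 10, 11, 11, 10, 11, 10, 11, 11, 11, 11] [8, 7, 7, 8, 7, 7, 7, 6, 6, 22, 47, 47, 46, 46, 46, 47]
rear 234 [61, 56, 58, 59, 59, 63, 162, 168, 167, 170, 173, 172]
rear 240 [58, 57, 57, 58, 58, 63, 163, 168, 164, 168, 171, 68]
rear 402 [59, 59, 60, 59, 58, 57, 159, 177, 163, 117, 43, 16]
rear 408 [59, 61, 60, 60, 57, 56, 158, 176, 163, 139, 141, 63]
rowr 330 [90, 93, 91, 20, 11, 9, 8, 7, 7, 5, 6, 6, 6, 5] [5, 5, 6, 6, 7, 6, 8, 6, 10, 10, 37, 91, 90, 90, 90]
rowr 338 [94, 93, 93, 34, 9, 10, 8, 7, 6, 6, 6, 6, 6, 7] [4, 5, 5, 6, 6, 6, 6, 7, 10, 9, 57, 89, 87, 89, 87]
bar [176, 150, 153, 192, 185, 184, 185, 123, 24, 25, 25, 25, 24, 24, 24]
bar [175, 151, 155, 191, 185, 186, 128, 79, 24, 23, 24, 23, 24, 23, 23]
```

Run:
```python
from h import *
w=optics.snapshot("wrist"); p,r,s=pose()
O=[(60,60,0),(60,-60,0),(-60,60,45),(-60,-60,45),(47.5,0,121.2)]
for I in ([(231,146),(417,147),(224,346),(420,346),(324,198.5)],):
    Rw,o=pnp(w,O,I); print("tcp in scoop",(Rw.T@(p-o)).round(1),"rel x",(Rw.T@r.apply([1,0,0])).round(3))
    Rw,o=pnp(w,O[:4],I[:4])
```

```text
origin [481.8 311.4  25.4] x [ 0.981  0.192 -0.039] y [-0.192  0.981  0.001] grip [485.8 312.  126.8] lip [541. 323.  23.] rear [423. 300.  28.]
[[0.0, -1.0], [-0.7, -0.6], [2.1, 0.6], [-1.4, 1.6], [0.1, -0.8]]
tcp in scoop [-0.6  1.3 97.9] rel x [1.    0.007 0.012]
origin [481.8 311.3  25.6] x [ 0.979  0.191 -0.078] y [-0.191  0.982  0.001] grip [489.6 312.7 126.8] lip [540. 323.  21.] rear [423. 300.  30.]
[[0.8, -1.0], [-1.5, -0.6], [0.9, 0.3], [-0.2, 1.4]]
```

>>> apply_moves(motion=[{"translation": [0, 0, 6], "twist": [0, 0.02, 0], "grip": 5}, {"translation": [0, 0, 12], "twist": [0, 0.04, 0], "grip": 5}, {"translation": [0, 0, 16], "twist": [0, 0.04, 0], "grip": 5}, {"translation": [0, 0, 18], "twist": [0, 0.04, 0], "grip": 5}, {"translation": [0, 0, 19], "twist": [0, 0.04, 0], "grip": 5}, {"translation": [0, 0, 19], "twist": [0, 0.04, 0], "grip": 5}])

```text
clock: 22.87
ee_pos: [483.8, 312.1, 103.5]
tcp_rot: [-0.0, 0.995, 0.1, 0.006]
contact_force: [1.1, -0.1, -2.3]
finger_gap: 17.1
grip_force: 60.0
```

>>> apply_moves(motion=[{"translation": [0, 0, 1.5], "twist": [0, 0, 0], "grip": 5}, {"translation": [0, 0, 3], "twist": [0, 0, 0], "grip": 5}, {"translation": [0, 0, 3], "twist": [0, 0, 0], "grip": 5}, {"translation": [0, 0, 3], "twist": [0, 0, 0], "grip": 5}])

```text
clock: 23.2
ee_pos: [483.2, 311.9, 99.9]
tcp_rot: [0.0, 0.995, 0.1, 0.005]
contact_force: [-0.0, 0.0, -1.8]
finger_gap: 17.1
grip_force: 60.0
```

>>> apply_moves(motion=[{"translation": [0, 0, 1], "twist": [0, 0, 0], "grip": 5}, {"translation": [0, 0, 2], "twist": [0, 0, 0], "grip": 5}, {"translation": [0, 0, 2.5], "twist": [0, 0, 0], "grip": 5}, {"translation": [0, 0, 2.5], "twist": [0, 0, 0], "grip": 5}])

```text
clock: 23.53
ee_pos: [483.1, 312.2, 97.6]
tcp_rot: [0.0, 0.995, 0.1, 0.006]
contact_force: [-0.9, -0.0, 0.4]
finger_gap: 17.0
grip_force: 60.2
```

>>> apply_moves(motion=[{"translation": [0, 0, 0.7], "twist": [0, 0, 0], "grip": 5}, {"translation": [0, 0, 0.7], "twist": [0, 0, 0], "grip": 22}, {"translation": [0, 0, 0.7], "twist": [0, 0, 0], "grip": 40}, {"translation": [0, 0, 0.7], "twist": [0, 0, 0], "grip": 60}, {"translation": [0, 0, 0.7], "twist": [0, 0, 0], "grip": 75}, {"translation": [0, 0, 0.7], "twist": [0, 0, 0], "grip": 75}, {"translation": [0, 0, -20], "twist": [0, 0, 0], "grip": 75}, {"translation": [0, 0, -55], "twist": [0, 0, 0], "grip": 75}, {"translation": [0, 0, -95], "twist": [0, 0, 0], "grip": 75}, {"translation": [0, 0, -120], "twist": [0, 0, 0], "grip": 75}])

```text
clock: 24.37
ee_pos: [482.2, 313.1, 220.7]
tcp_rot: [-0.001, 0.995, 0.1, 0.007]
contact_force: [0.1, 0.2, 0.9]
finger_gap: 75.0
grip_force: 0.0
```

>>> apply_moves(motion=[{"translation": [0, 0, -20], "twist": [0, 0, 0], "grip": 80}, {"translation": [0, 0, -20], "twist": [0, 0, 0], "grip": 80}, {"translation": [0, 0, -20], "twist": [0, 0, 0], "grip": 80}, {"translation": [0, 0, -20], "twist": [0, 0, 0], "grip": 80}])

```text
clock: 24.7
ee_pos: [481.5, 311.1, 236.7]
tcp_rot: [0.001, 0.995, 0.1, 0.005]
contact_force: [0.2, 0.3, -1.3]
finger_gap: 80.2
grip_force: 0.0
```

Run:
```python
from h import *
st(); w=optics.snapshot("wrist"); sc=optics.snapshot("scene"); sd=optics.snapshot("side")
pred((483,312.5),.195,0,w,sc,sd)
print("wrist");dig(w,200,150,460,400,4,12)
print("tote/scene"); cmap(sc["image"],240,180,380,300,2,4)
hsv=cv2.cvtColor(sd["image"],cv2.COLOR_BGR2HSV); m=((hsv[...,1]<60)&(hsv[...,2]>110)).astype(np.uint8)*255
for x0,y0,x1,y1 in ((225,225,360,290),(290,335,385,420)):
    k,_,t,ce=cv2.connectedComponentsWithStats(m[y0:y1,x0:x1])
    for i in range(1,k):
        if t[i,4]>15: print((ce[i]+[x0,y0]).round(),t[i,2:])
```

```text
[481.5 311.1 236.7] [-0.06  0.64 -0.92  1.71  0.58  1.08 -2.54] [ 0.2  0.3 -1.3] 80.2 0 toolx [0.98  0.199 0.01 ]
lipL [530. 383.   0.] [261. 138.] [495. 252.] [233. 191.]
lipR [553. 265.   0.] [381. 139.] [442. 258.] [252. 212.]
rearTL [413. 360.  45.] [259. 267.] [478. 201.] [183. 184.]
rearTR [436. 242.  45.] [382. 267.] [428. 206.] [200. 206.]
midL [471. 371.  45.] [256. 206.] [489. 218.] [208. 179.]
midR [495. 254.  45.] [385. 207.] [437. 224.] [226. 200.]
barF [533. 322. 121.] [320. 156.] [480. 209.] [236. 154.]
barR [436. 303. 105.] [320. 279.] [460. 186.] [194. 169.]
barFb [530. 322.  97.] [321. 158.] [477. 217.] [235. 164.]
wrist
150 44444444444444443555555555555555543344555555432222222222222222222
162 44454444444444442355555555553222212222454322222222222222222222222
174 44444444444444443355555555530000002333333333322222222222222222222
186 55555555555555542335555555530000002333333333212222222222222222222
198 44455555555555532235555555530000002333333333212222222222222222222
210 55555555555555541325555555530000002333555533212222222222222222222
222 55555555555555541225555555530
[... 2710 characters left out ...]
.........................,,,,......       
272      ....###...................................................       
276     ,....##....................................................       
280     ............................................,,ooo,.........       
284     ............................................,,,,,,,........       
288        ##########################..............................       
292        ####################################....................       
296        ###################################..................          
[356. 231.] [10 17 82]
[293. 247.] [ 21  16 257]
[301. 267.] [ 122   49 2902]
[329. 374.] [  42   56 1358]
[346. 401.] [ 25   9 109]
```

The scoop stands flat on the bench and is released. Two insulators remain in the tote, and the other four are no longer in it; at least three show in the carton. Handing in.

```bash
python3 -c "
from cell import ticket
print(ticket.job_done())"
```

```text
the job is handed in; nothing more can be done
None
```

I handed the job in at about 25 s: in one load the scoop tipped what looks like four insulators into the carton (three clearly visible, the fourth mostly hidden), two stay in the tote, and the scoop stands released on the bench; on the first try it slipped from the grip inside the tote and had to be regripped, and the hand-in returned no verdict.

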